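Turn a tray of bamboo handle blanks over into its twin

TASK

Lay every loose bamboo handle blank, round side up, in a free pocket of the tray on the deck of the turnover stand, then put the empty tray face-down on top, squarely rim on rim, and slide the pair fully into the pinned drum. Only then draw the pin, park it in the side notch so that it hangs by its collar, turn the drum right over to its other stop, and slide the pair back to where it lay on the deck. Finally lift off the emptied tray and set it face-down on the middle of the board, leaving all the blanks flat side up in the other tray on the deck, and do not disturb the other things on the bench.

Things in the scene. Friction and masses are not known exactly. Their poses are not given: they have to be found in the camera images.
- fixture: Turnover stand fixed to the bench: drum in the middle, deck towards -y, post with a level steel index plate (top 136 mm high) towards +y. Origin on the bench under the drum's middle; its y is the drum's axis direction. The tray pair slides along y, 220 mm from mid deck to mid drum; pulled by the upper keel, both trays move, coupled by the blanks.
- deck (a point): Middle of the deck, on its rails, 47 mm above the bench, at y = -220 mm of the stand. Two rails with a 52 mm slot for the keel between, side guides 84 mm apart and 12 mm above the rails, end stop at y = -328. With a pair on it the upper tray's back is 91 mm and its keel's top 121 mm above the bench, in the drum 1 mm less.
- axis (a point): Middle of the drum, on its axis, 70 mm above the bench. Drum: aluminium sleeve, 210 mm long (y -105 to 105 of the stand), open only at the deck end and along the middle of both faces, where the keels stand out. Inside 82 mm wide, 47 high, mouth flared, between lips 15 mm wide whose outer faces are 28.5 mm from the axis.
- bore (a point): Mouth of the upright bore (15 mm square) on the index plate's top face, 136 mm above the bench; x = 0, y = 120 mm of the stand. The pin passes through it into a fork of the drum and locks the drum.
- notch (a point): Parking place on the index plate's top face, 12 mm thick: a slot 16 mm wide, open towards -x of the stand (mouth at x = -71 mm, closed end at x = -46; this point x = -55, y = 120). The pin's shank stands in it within 8 mm of this point, its collar resting on the plate.
- drum (a joint): Angle of the drum, rad: 0 at its first stop (bar on the stand's +x side), 3.14 at the other (bar on the -x side), the bar going over the top. Light friction (about 1 N at the bar); near each stop the bar's weight keeps it there.
- drum_bar (a point): Middle of the drum's bar: round steel, diameter 14 mm, parallel to the axis at 100 mm radius, free for 100 mm between two arms. At angle 0 it is at x = 100, y = -10 mm of the stand, 70 mm high; at 3.14 at x = -100, same height.
- tray_full: Tray that starts face-up on the deck, keel down in the slot, some blanks in it. Plywood, 76 mm (x) by 204 (y) by 22 deep; five pockets in a row at y = -80, -40, 0, 40, 80, each 68 (x) by 36 (y), 17 deep. On its back a dark keel to hold it by: 18 wide (x), 120 long (y), 30 high. Origin: middle of the back, z out of the open face (rim z = 22, keel end z = -30). 0.24 kg.
- tray_empty: Empty twin tray, starts face-down on the board, keel up. Plywood, 76 mm (x) by 204 (y) by 22 deep; five pockets in a row at y = -80, -40, 0, 40, 80, each 68 (x) by 36 (y), 17 deep. On its back a dark keel to hold it by: 18 wide (x), 120 long (y), 30 high. Origin: middle of the back, z out of the open face (rim z = 22, keel end z = -30). 0.24 kg.
- board: Flat wooden board, 110 mm (x) by 245 mm (y), 12 mm thick, fixed on the bench. Origin in the middle of its underside.
- pin: The index pin, upright in the bore at the start, collar on the plate: steel shank of diameter 12 mm, 38 mm long; collar of diameter 30 mm, 4 mm thick; above it a round dark wooden grip, diameter 22 mm, 40 mm high. Origin on its axis at the underside of the collar, z up. 90 g.
- in1: Bamboo handle blank, 62 mm long (its x), 30 wide (y), 31 high, D-section: flat underside with a dark groove, flat sides 16 mm high, rounded top with a 16 mm wide flat along its crown, plane upright ends; 45 g. Origin: middle of the flat underside, z towards the round side. May be absent; if present it lies in a pocket of the filled tray at the start.
- in2: Bamboo handle blank, 62 mm long (its x), 30 wide (y), 31 high, D-section: flat underside with a dark groove, flat sides 16 mm high, rounded top with a 16 mm wide flat along its crown, plane upright ends; 45 g. Origin: middle of the flat underside, z towards the round side. May be absent; if present it lies in a pocket of the filled tray at the start.
- in3: Bamboo handle blank, 62 mm long (its x), 30 wide (y), 31 high, D-section: flat underside with a dark groove, flat sides 16 mm high, rounded top with a 16 mm wide flat along its crown, plane upright ends; 45 g. Origin: middle of the flat underside, z towards the round side. May be absent; if present it lies in a pocket of the filled tray at the start.
- loose1: Bamboo handle blank, 62 mm long (its x), 30 wide (y), 31 high, D-section: flat underside with a dark groove, flat sides 16 mm high, rounded top with a 16 mm wide flat along its crown, plane upright ends; 45 g. Origin: middle of the flat underside, z towards the round side. May be absent; if present it lies round side up on the bench at the start.
- loose2: Bamboo handle blank, 62 mm long (its x), 30 wide (y), 31 high, D-section: flat underside with a dark groove, flat sides 16 mm high, rounded top with a 16 mm wide flat along its crown, plane upright ends; 45 g. Origin: middle of the flat underside, z towards the round side. May be absent; if present it lies round side up on the bench at the start.
- loose3: Bamboo handle blank, 62 mm long (its x), 30 wide (y), 31 high, D-section: flat underside with a dark groove, flat sides 16 mm high, rounded top with a 16 mm wide flat along its crown, plane upright ends; 45 g. Origin: middle of the flat underside, z towards the round side. May be absent; if present it lies round side up on the bench at the start.
- hacksaw: Bow saw lying on the bench at the right, about 400 mm long. Leave alone.
- mallet: Wooden mallet lying at the left near the robot, 240 mm long. Leave alone.
- tin: Closed tin, 90 mm across, 110 mm high, at the left. Leave alone.
- cup: Wooden cup, 80 mm across, 90 mm high, at the right. Leave alone.
- brush: Flat brush lying beyond the deck. Leave alone.
Not all that is in view belongs to the job. What is shaped like the loose2 but orange or red is not meant.

How it is judged:
By the outcome, as a careful person would: the job done as asked, in the order asked, and still so for the second after the job is handed in, with the robot touching nothing.
Of in1, in2, in3 only 1 to 2 are there at a start; the rules pass over those that are not, and their reading is None.
Of loose1, loose2, loose3 only 2 to 3 are there at a start; the rules pass over those that are not, and their reading is None.
At some moment in a run one of loose1, loose2, loose3, tray_empty may be knocked a few centimetres aside while the robot is not near it.
It also fails if it takes over 210 s, if anything falls off the work surface, if the arm or the gripper's body presses on something with over 40 N, if the wrist force passes 120 N, or if a joint passes its speed limit or range.

ROBOT

A 6-joint arm with a two-finger parallel gripper is mounted at the origin on the work surface. World frame = base frame: x ahead of the robot, y to its left, z up, the work surface at z = 0. Lengths are in m, angles in degrees, forces in N, time in s.
With the tool pointing down it reaches from about 0.4 to 0.825 m from the base axis. Payload 7 kg.
Tool frame: the origin (TCP) lies on the centre line of the jaws, within the pads' length; the fingertips stand 19 mm ahead of it and the grasp point (between the pads) is the TCP; z points along the fingers, y is the line along which they close (so a half turn about z gives the same grasp; the last joint's range is limited). The gripper opens to 88 mm and grips with 3 to 60 N. Pads are 19 mm wide; open, the fingers measure 130 mm over their backs; the gripper's body (78 mm by 193 mm) begins 47 mm behind the grasp point.
Start: joints at [-55.628, 20.546, 0.682, 0, -70.136, -16.507], TCP at [0.207, -0.642, 0.246] pointing down, gripper open.
Joint ranges: [-176.03, 176.03], [-82.01, 121.73], [-58.28, 71.71], [-173.87, 95.51], [-174.79, -0.11], [-173.66, 173.66]. Speed limits (degrees/s): [136.94, 136.94, 172.46, 180, 180, 180].

INTERFACE

Orientations are given as [roll, pitch, yaw] about the fixed x, y, z axes, in that order (R = Rz(yaw) Ry(pitch) Rx(roll)).
In Python, from plant import get_state, capture, close_job gives the robot as it stands.
- The arm moves only by the tool apply_moves, never from a script. Its argument "targets" is a list of rows, each a list of 7 numbers: the opening, from 0 (shut) to 1 (fully open), then the shift along the tool's x, y, z normalised to -1 to 1, where 1 is 1000 mm, then the turn, a rotation vector about the tool's x, y, z normalised to -1 to 1, where 1 is 90 degrees. In form: [[claw, tx, ty, tz, ax, ay, az], ...]. A call has 1 to 20 rows; each row shifts and turns the commanded pose from where the row before left it, along the tool's axes as they then stand; what a row does not reach is not made up. A row lasts 1/12 s, in which the tool goes at most 41.7 mm and 7.16 degrees, less where a joint would pass 70% of its speed; a pose out of reach is approached as far as the arm can. A call with a number of a shift or a turn outside -1 to 1 is refused whole. A call with a gripper value outside its range is refused whole. The fingers move at their own pace and stop on an object; "newtons" is the grip in N (left out, the last holds). Time passes only in rows, so rows that do not move let the fingers close. It gives the time, the measured TCP pose, the force, the opening and the grip force at its end, in the units of the state.
- get_state(): the state, without advancing time (a new reading comes with each control period).
- capture(name): name is "scene" or "top" or "wrist"; returns a dict with "frame" (420x560x3 uint8, red, green, blue), "range_z" (420x560 float32, m along the optical axis (not along the pixel's ray), 0 where there is no reading), "camera_matrix" (3x3 intrinsics, pixels), "T" (4x4, takes a point from camera to world coordinates). Camera axes: x right, y down, z forward; pixel columns grow to the right and rows downward; lengths in m; the calibration is good to about 2 mm. The wrist camera is an equidistant fisheye: a pixel r from the principal point sees the ray r / f radians off the axis. A picture is of the moment at which its call begins.
- close_job(): hands the job in; it is judged then, once.
The state is a dict: "time_s": time; "joints": joint angles; "qd": joint speeds; "joint_torque": joint torques, N m; "tcp_pos": TCP position; "eef_rot": TCP orientation; "contact_force": force on the tool from outside, world axes, zero at the start; "moment": the same for the moment, N m; "gripper_width": finger opening in m; "gripper_force": force on a finger pad.
Only numpy, scipy, OpenCV 4.12 (cv2) and the standard library are available. Lean on these libraries where they do the work, as an engineer would, in place of code of your own. Each camera call takes 0.05 s, during which the arm holds its last target. There are 200 camera calls.

## Working session

There is one attempt and no reset: what is moved stays moved. The work goes in short steps, Python scripts to look and compute and a tool call to move; the robot and the scene stay as the last step left them, time stands still between calls to the robot, and variables do not carry over. Pictures are saved under pics/ and viewed, at most 17 in all, crops included, and the job is handed in when it is done.

Besides the shell and the picture viewer there is one more tool, called after "Call:" as name([rows], argument=value, ...), one row to a line, values as JSON. apply_moves: Moves the arm, as the interface text tells. Scaled input: -1 to 1 covers 1000 mm each way for a shift and 90 degrees each way for a turn. Its arguments: {"type":"object","properties":{"targets":{"type":"array","items":{"type":"array","items":{"type":"number"}}},"newtons":{"type":"number"}},"required":["targets"]}

```bash
mkdir -p pics; ls
python3 - <<'E'
from plant import *
import cv2
s=get_state(); print(s)
for n in("scene","top"):
    c=capture(n); cv2.imwrite(f"pics/{n}0.png",cv2.cvtColor(c["frame"],cv2.COLOR_RGB2BGR)); print(n,c["camera_matrix"],c["T"])
E
```

```text
pics
{'time_s': 0.0, 'joints': array([-5.56296815e+01,  2.05908309e+01,  6.35111170e-01, -1.98209121e-02,
       -7.01372721e+01, -1.65082713e+01]), 'qd': array([ 0.05139515, -0.07975461,  0.01005559, -0.02861077, -0.01284683,
        0.10420064]), 'joint_torque': array([ 1.33079542e-03, -5.82723355e+01,  2.93060428e+01,  6.99736252e+00,
        6.99873941e-03, -1.46209027e-04]), 'tcp_pos': array([ 0.20689176, -0.64203283,  0.2446406 ]), 'eef_rot': array([ 1.79905546e+02, -8.56146381e-03, -1.62144695e+02]), 'contact_force': array([-0.34146188, -0.30368892, -0.4371988 ]), 'moment': array([ 0.00530516, -0.00538889,  0.01593249]), 'gripper_force': 0.0, 'gripper_width': 0.08765673841459298}
scene [[440.48172759   0.         286.67804721]
 [  0.         440.48172759 204.92034807]
 [  0.           0.           1.        ]] [[-0.76034672  0.42516545 -0.49102668  1.12118358]
 [ 0.64938737  0.51273997 -0.5615993   0.64475331]
 [ 0.01299639 -0.74587671 -0.66595723  0.91586851]
 [ 0.          0.          0.          1.        ]]
top [[485.51238196   0.         276.81628576]
 [  0.         485.51238196 208.67211581]
 [  0.           0.           1.        ]] [[-0.02329518 -0.99663828  0.07854603  0.39131253]
 [-0.99970172  0.023799    0.00548415 -0.05191066]
 [-0.00733504 -0.07839485 -0.9968954   1.74676994]
 [ 0.          0.          0.          1.        ]]
```

View pics/scene0.png

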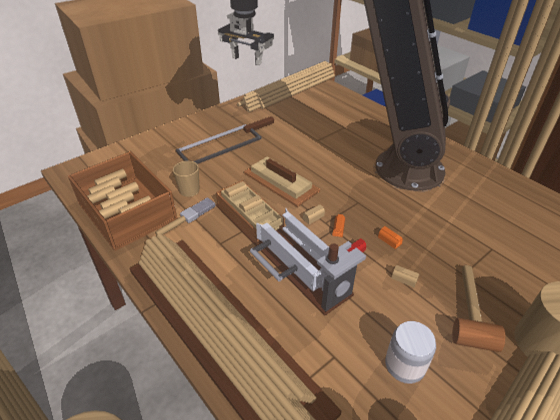

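View pics/top0.png

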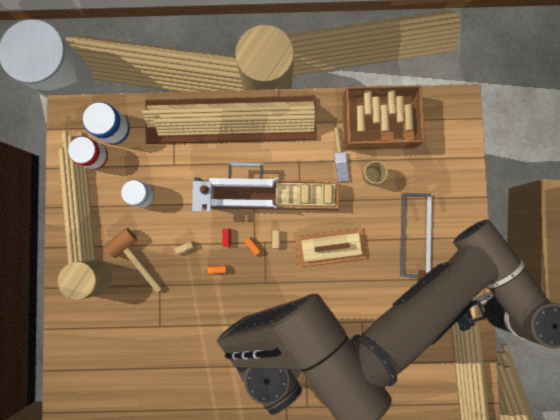

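The scene view shows the stand at (310,255), the tray with blanks at (248,207), the empty tray on the board at (282,178), and loose blanks at (315,214) and (405,274). The top view shows the stand at (245,195), loose blanks at (184,248) and (277,240), orange/red decoys at (226,237), (253,246) and (217,270), and the board at (331,247).

```bash
cat > h.py <<'E'
from plant import *
import cv2, numpy as np
def world(c):
    """per-pixel world xyz from range (pinhole)"""
    K,T,z=c["camera_matrix"],c["T"],c["range_z"]
    v,u=np.mgrid[:z.shape[0],:z.shape[1]]
    p=np.stack([(u-K[0,2])/K[0,0]*z,(v-K[1,2])/K[1,1]*z,z],-1)
    return p@T[:3,:3].T+T[:3,3]
def rays(c,u,v,h):
    """pixels cast on plane z=h"""
    K,T=c["camera_matrix"],c["T"]
    d=np.stack([(u-K[0,2])/K[0,0],(v-K[1,2])/K[1,1],np.ones_like(u,float)],-1)@T[:3,:3].T
    return T[:3,3]+d*((h-T[2,3])/d[...,2:3])
def save(c,name,box=None,k=1):
    f=cv2.cvtColor(c["frame"],cv2.COLOR_RGB2BGR)
    if box: x0,y0,x1,y1=box; f=f[y0:y1,x0:x1]
    cv2.imwrite(f"pics/{name}.png",cv2.resize(f,None,fx=k,fy=k,interpolation=cv2.INTER_CUBIC))
def rect(w,m):
    p=w[m][:,:2].astype(np.float32); (x,y),(a,b),t=cv2.minAreaRect(p*1000)
    return np.round([x,y,a,b,t],1),int(m.sum())
E
python3 - <<'E'
from h import *
c=capture("top"); save(c,"top1",(170,150,375,285),3.8)
w=world(c); f=c["frame"]; hsv=cv2.cvtColor(f,cv2.COLOR_RGB2HSV)
def reg(x0,y0,x1,y1):
    m=np.zeros(f.shape[:2],bool); m[y0:y1,x0:x1]=1; return m
z=w[...,2]; np.set_printoptions(suppress=True)
for n,b in dict(A=(170,236,200,262),B=(268,226,290,254)).items():
    r=reg(*b); m=r&(z>.015)&(z<.05); print(n,rect(w,m),z[m].max(),hsv[m].mean(0))
r=reg(290,225,375,270); print("board",rect(w,r&(z>.007))); print("tray",rect(w,r&(z>.026))); m=r&(z>.05);print("keel",rect(w,m),z[m].max())
r=reg(270,175,345,215); print("deck tray",rect(w,r&(z>.057)&(z<.11)),np.percentile(z[r],[50,90,99]))
r=reg(190,170,282,218); print("drum",rect(w,r&(z>.085)&(z<.12))); print("plate",rect(w,r&(z>.125)&(z<.145))); m=r&(z>.15); print("pin",rect(w,m),w[m].mean(0),z[m].max())
r=reg(220,155,270,180); print("bar",rect(w,r&(z>.06)))
print("bench",np.median(z[reg(150,290,220,310)]))
E
```

```text
A (array([396.8, 291.1,  30. ,  63.1,  21.2]), 153) 0.041205029238410296 [ 18.67973856 102.07189542 187.68627451]
B (array([421.2, -35.3,  24.9,  60.1,  88.7]), 141) 0.0415366985552581 [ 18.59574468 101.88652482 202.61702128]
board (array([ 387.2, -219.1,  334.4,  156.5,   88.7]), 2178)
tray (array([ 383.6, -192.6,   76.1,  278.1,    6.2]), 1255)
keel (array([ 384.7, -170.8,   22.7,  237.1,    2.3]), 194) 1.74676993551157
deck tray (array([ 573.9, -138.9,  237. ,   99.4,   88.2]), 997) [0.05021661 0.0770646  0.10009232]
drum (array([584.8,  95.1, 269.9,  99.4,  86.7]), 768)
plate (array([574.6, 208.1,  62.6, 112.9,  85.9]), 477)
pin (array([488.7,  79.6, 326.8,  19.3,  50.1]), 52) [0.56008105 0.16295053 0.38710202] 1.74676993551157
bar (array([568.6,   3.2, 341.4, 145.8,  40.4]), 281)
bench 0.0009676364892312606
```

View pics/top1.png

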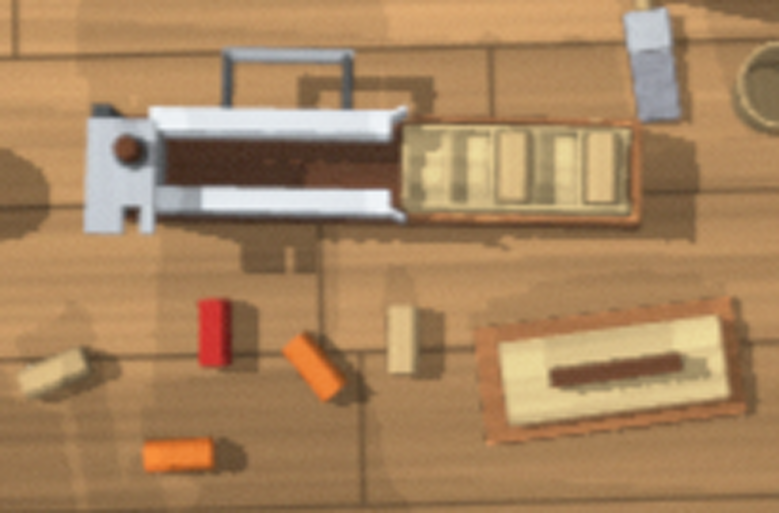

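The crop shows two blanks in the deck tray, in the middle pocket (515,165) and the last pocket towards -y (600,165), with three pockets free. It also shows the notch at (130,215), the pin at (127,150) and the bar at (288,55).

```bash
cat >> h.py <<'E'
from scipy.spatial.transform import Rotation as R
from scipy.linalg import logm,expm
np.set_printoptions(suppress=True,linewidth=150)
def wworld(c):
    """wrist: per-pixel world xyz (equidistant fisheye)"""
    K,T,z=c["camera_matrix"],c["T"],c["range_z"]
    v,u=np.mgrid[:z.shape[0],:z.shape[1]]
    x,y=(u-K[0,2])/K[0,0],(v-K[1,2])/K[1,1]; r=np.hypot(x,y)+1e-9
    t=np.tan(np.minimum(r,1.5))/r
    p=np.stack([x*t*z,y*t*z,z],-1)
    w=p@T[:3,:3].T+T[:3,3]; w[z<=0]=9
    return w
def pose(p,e):
    T=np.eye(4); T[:3,:3]=R.from_euler("xyz",e,degrees=True).as_matrix(); T[:3,3]=p; return T
def plan(*stops):
    """stops: (x,y,z mm,yaw[,roll,pitch]); prints N and one row to repeat N times, from measured pose"""
    s=get_state(); A=pose(s["tcp_pos"],s["eef_rot"])
    for t in stops:
        B=pose(np.array(t[:3])/1000,[t[4] if len(t)>4 else 180,t[5] if len(t)>5 else 0,t[3]])
        D=np.linalg.inv(A)@B; ang=np.degrees(R.from_matrix(D[:3,:3]).magnitude())
        n=int(np.ceil(max(np.linalg.norm(D[:3,3])/.035,ang/6,1)))
        d=expm(np.real(logm(D))/n)
        print(n,"x",np.round(d[:3,3],4).tolist()+np.round(np.degrees(R.from_matrix(d[:3,:3]).as_rotvec())/90,4).tolist()); A=B
def st():
    s=get_state(); print(round(s["time_s"],2),np.round(s["tcp_pos"]*1000,1),np.round(s["eef_rot"],2),np.round(s["contact_force"],1),round(s["gripper_width"]*1000,1),round(s["gripper_force"],1))
E
python3 - <<'E'
from h import *
c=capture("top"); w=world(c); z=w[...,2]; z[c["range_z"]<=0]=-1
def reg(x0,y0,x1,y1):
    m=np.zeros(z.shape,bool); m[y0:y1,x0:x1]=1; return m&(z<.3)
r=reg(290,225,375,270); print("board",rect(w,r&(z>.007))); print("tray",rect(w,r&(z>.026)&(z<.045))); print("keel",rect(w,r&(z>.05)))
r=reg(270,175,345,215); print("decktray",rect(w,r&(z>.062)&(z<.075)),"blanks",rect(w,r&(z>.077)&(z<.09)))
r=reg(190,170,282,218); print("lips",rect(w,r&(z>.09)&(z<.11))); print("plate",rect(w,r&(z>.13)&(z<.145))); m=r&(z>.165);print("pin",rect(w,m))
r=reg(220,155,270,180);m=r&(z>.06)&(z<.085)&(w[...,0]>.655); print("bar",rect(w,m)); st()
plan((570,-140,330,-90),(570,-140,330,-88))
E
```

```text
board (array([ 386.7, -236.3,  300.4,  156.5,   88.6]), 2193)
tray (array([ 391. , -228.6,   83.1,  204.6,    6.1]), 1057)
keel (array([ 387.5, -228.7,   18. ,  120.5,    6.1]), 183)
decktray (array([ 573.1, -139. ,  235.7,   96.3,   87.7]), 429) blanks (array([ 568.6, -132.3,  210.4,   94.2,   84.2]), 241)
lips (array([584.8,  90.3, 260.2,  99.9,  86.7]), 736)
plate (array([568.4, 209.1,  61.6,  98.4,  88.6]), 439)
pin (array([586.8, 197.1,  20.3,  18.3,  43.1]), 38)
bar (array([673.1,  64.5, 119. ,  35.3,  89.9]), 171)
0.2 [ 206.9 -642.2  245. ] [ 179.94   -0.01 -162.14] [ 0.6  0.2 -0.5] 87.7 0.0
18 x [-0.0368, 0.0014, -0.0047, 0.0, 0.0, -0.0445]
1 x [0.0, 0.0, 0.0, 0.0, 0.0, -0.0222]
```

Call:
apply_moves([
  [1, -0.0368, 0.0014, -0.0047, 0, 0, -0.0445],
  [1, -0.0368, 0.0014, -0.0047, 0, 0, -0.0445],
  [1, -0.0368, 0.0014, -0.0047, 0, 0, -0.0445],
  [1, -0.0368, 0.0014, -0.0047, 0, 0, -0.0445],
  [1, -0.0368, 0.0014, -0.0047, 0, 0, -0.0445],
  [1, -0.0368, 0.0014, -0.0047, 0, 0, -0.0445],
  [1, -0.0368, 0.0014, -0.0047, 0, 0, -0.0445],
  [1, -0.0368, 0.0014, -0.0047, 0, 0, -0.0445],
  [1, -0.0368, 0.0014, -0.0047, 0, 0, -0.0445],
  [1, -0.0368, 0.0014, -0.0047, 0, 0, -0.0445],
  [1, -0.0368, 0.0014, -0.0047, 0, 0, -0.0445],
  [1, -0.0368, 0.0014, -0.0047, 0, 0, -0.0445],
  [1, -0.0368, 0.0014, -0.0047, 0, 0, -0.0445],
  [1, -0.0368, 0.0014, -0.0047, 0, 0, -0.0445],
  [1, -0.0368, 0.0014, -0.0047, 0, 0, -0.0445],
  [1, -0.0368, 0.0014, -0.0047, 0, 0, -0.0445],
  [1, -0.0368, 0.0014, -0.0047, 0, 0, -0.0445],
  [1, -0.0368, 0.0014, -0.0047, 0, 0, -0.0445],
  [1, 0, 0, 0, 0, 0, 0],
  [1, 0, 0, 0, 0, 0, 0],
])

```text
time_s: 1.87
tcp_pos: [0.5711, -0.1382, 0.3306]
eef_rot: [-180.0, 0.0, -89.8]
contact_force: [0.3, 0.2, -0.3]
gripper_width: 0.0876
gripper_force: 0.0
```

Run:
```python
from h import *
st(); c=capture("wrist"); save(c,"w1"); print(c["camera_matrix"],c["T"])
w=wworld(c); z=w[...,2]; np.save("w1.npy",w)
near=(w[...,0]>.45)&(w[...,0]<.72)&(w[...,1]<.32)&(w[...,1]>-.3)
print("rim",rect(w,near&(z>.063)&(z<.075)&(w[...,1]<-.03)),"lips",rect(w,near&(z>.095)&(z<.102)),"plate",rect(w,near&(z>.132)&(z<.139)))
```

```text
1.87 [ 571.1 -138.2  330.6] [-179.95    0.01  -89.85] [ 0.3  0.2 -0.3] 87.6 0.0
[[325.1922621    0.         273.29644066]
 [  0.         325.1922621  206.16805011]
 [  0.           0.           1.        ]] [[-0.99999655 -0.0024145  -0.00103042  0.57174747]
 [-0.00261393  0.95210261  0.30576755 -0.22228446]
 [ 0.00024279  0.30576919 -0.95210564  0.4702781 ]
 [ 0.          0.          0.          1.        ]]
rim (array([ 576.9, -143.8,  229.3,  102.7,   88.6]), 2820) lips (array([581.2,  48.5, 185.3, 101.3,  89.1]), 1882) plate (array([0., 0., 0., 0., 0.]), 0)
```

View pics/w1.png

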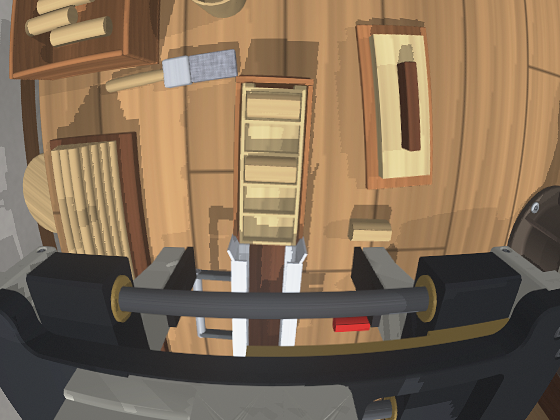

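The wrist view shows the deck tray, pockets from (270,100) to (270,225), with blanks at (272,103) and (270,168). The near loose blank is at (370,230), the empty tray's keel at (408,105), and the drum lips start at row 245.

```bash
cat >> h.py <<'E'
def strip(w,m,axis=1,lo=None,hi=None,step=.01):
    """outer edges across x for slices in y: fit mid line x = a + b*y"""
    p=w[m]; ys=np.arange(lo,hi,step); L=[]
    for y in ys:
        q=p[abs(p[:,1]-y)<step/2]
        if len(q)>3: L.append((y,q[:,0].min(),q[:,0].max()))
    L=np.array(L); mid=(L[:,1]+L[:,2])/2; f=np.polyfit(L[:,0],mid,1)
    return f, np.median(L[:,2]-L[:,1]), np.std(mid-np.polyval(f,L[:,0]))
E
python3 - <<'E'
from h import *
import cv2
w=np.load("w1.npy"); z=w[...,2]; f=cv2.imread("pics/w1.png"); hsv=cv2.cvtColor(f,cv2.COLOR_BGR2HSV)
x,y=w[...,0],w[...,1]
near=(x>.5)&(x<.66)
rim=near&(z>.064)&(z<.073)&(y<-.04)&(y>-.27); print("rim hsv",np.median(hsv[rim],0))
yel=rim&(hsv[...,0]>18)&(hsv[...,0]<30)&(hsv[...,1]<140); print("rim",rect(w,yel),strip(w,yel,lo=-.22,hi=-.06))
bl=near&(z>.076)&(z<.09)&(y<-.05)&(y>-.27)
n,l,s,ce=cv2.connectedComponentsWithStats(bl.astype(np.uint8))
for i in range(1,n):
    if s[i,4]>100: print("blank",rect(w,l==i),np.median(z[l==i]))
lip=near&(z>.093)&(z<.104)&(y>-.03)&(y<.09); print("lips",strip(w,lip,lo=-.01,hi=.07),np.median(z[lip]), y[lip].min())
b=(x>.3)&(x<.5)&(y<-.05)
for nm,a,c in(("tray",.028,.04),("keel",.055,.07),("board",.008,.016)):
    m=b&(z>a)&(z<c); print(nm,rect(w,m),np.median(z[m]))
m=b&(z>.026)&(z<.034)&(y>-.1);print("loose", rect(w,b&(z>.02)&(z<.036)&(y>-.08)))
bar=(x>.655)&(x<.7)&(z>.06)&(z<.085)&(y>-.05)&(y<.3); print("bar",rect(w,bar),np.median(z[bar]))
E
```

```text
rim hsv [ 20.  86. 217.]
rim (array([ 575. , -142.1,  203.7,   77. ,   87.7]), 2381) (array([0.03912262, 0.5807263 ]), np.float64(0.07545849299747948), np.float64(0.0002557327719729422))
blank (array([ 571.9, -221.8,   27.9,   61.6,   88.2]), 1121) 0.08312175411692935
blank (array([ 575.1, -142. ,   27.3,   62.4,   87.4]), 1069) 0.08316117487976471
lips (array([0.05029415, 0.58101721]), np.float64(0.0902018213628758), np.float64(0.00019421976890767118)) 0.09860053650926551 -0.02985323627087938
tray (array([ 388.9, -230. ,   78.3,  205.4,    5.9]), 5512) 0.034717816075817864
keel (array([ 389.1, -229.8,   20.1,  120.1,    6.4]), 1281) 0.06444842867465228
board (array([ 388.3, -202.3,  131.8,  304.6,    0.5]), 3588) 0.012641473194325875
loose (array([427.8, -50.9,   2. ,  50. ,  89.6]), 47)
bar (array([673.9,  63.3,  37.4, 121.5,   0.1]), 584) 0.07587001794373324
```

Run:
```python
from h import *
plan((422,-36,130,-91))
c=capture("top")
u=np.array([475,735,748,488])/3.8+170; v=np.array([328,297,410,442])/3.8+150
q=rays(c,u,v,.012)[:,:2]*1000; print(q,q.mean(0),cv2.minAreaRect(q.astype(np.float32)))
```

```text
8 x [-0.0128, 0.0187, 0.025, -0.0, 0.0, 0.0014]
[[ 427.55834033 -104.91194405]
 [ 450.89280614 -349.69051469]
 [ 345.08064826 -357.88580715]
 [ 320.96039905 -114.26037485]] [ 386.12304845 -231.68716018] ((385.9266052246094, -231.9754638671875), (107.0040283203125, 246.69801330566406), 5.4454803466796875)
```

Call:
apply_moves([
  [1, -0.0128, 0.0187, 0.025, 0, 0, 0.0014],
  [1, -0.0128, 0.0187, 0.025, 0, 0, 0.0014],
  [1, -0.0128, 0.0187, 0.025, 0, 0, 0.0014],
  [1, -0.0128, 0.0187, 0.025, 0, 0, 0.0014],
  [1, -0.0128, 0.0187, 0.025, 0, 0, 0.0014],
  [1, -0.0128, 0.0187, 0.025, 0, 0, 0.0014],
  [1, -0.0128, 0.0187, 0.025, 0, 0, 0.0014],
  [1, -0.0128, 0.0187, 0.025, 0, 0, 0.0014],
  [1, 0, 0, 0, 0, 0, 0],
  [1, 0, 0, 0, 0, 0, 0],
])

```text
time_s: 2.8
tcp_pos: [0.4206, -0.0374, 0.1291]
eef_rot: [179.8, -0.1, -91.1]
contact_force: [0.3, 0.7, 1.3]
gripper_width: 0.0876
gripper_force: 0.0
```

```bash
cat >> h.py <<'E'
def look(boxes,name=None):
    """wrist view: fit rectangles to the points in boxes (x0,x1,y0,y1,z0,z1) mm"""
    st(); c=capture("wrist"); w=wworld(c)
    if name: save(c,name)
    for b in boxes:
        b=np.array(b)/1000; m=np.all([(w[...,i]>b[2*i])&(w[...,i]<b[2*i+1]) for i in range(3)],0)
        n,l,s,ce=cv2.connectedComponentsWithStats(m.astype(np.uint8))
        if n<2: print("none"); continue
        k=1+s[1:,4].argmax(); print(rect(w,l==k),"z",np.round(1000*np.median(w[l==k][:,2]),1))
    return c,w
E
python3 - <<'E'
from h import *
look([(350,480,-90,20,10,50),(350,480,-90,20,28,50)],"w2")
E
```

```text
2.8 [420.6 -37.4 129.1] [179.85  -0.07 -91.09] [0.3 0.7 1.3] 87.6 0.0
(array([421.9, -36.5,  29.4,  62.5,  87.6]), 3011) z 30.4
(array([421.9, -36.3,  21.4,  62.4,  87.6]), 1836) z 31.3
```

Run:
```python
from h import *
plan((422,-36.5,38,-92.4),(422,-36.5,160,-92.3))
```

```text
3 x [-0.0002, 0.0001, 0.0308, 0.0, -0.0001, 0.0049]
4 x [-0.0, -0.0, -0.0305, 0.0, 0.0, -0.0003]
```

Call:
apply_moves([
  [1, -0.0002, 0, 0.03, 0, 0, 0.005],
  [1, -0.0002, 0, 0.03, 0, 0, 0.005],
  [1, -0.0002, 0, 0.021, 0, 0, 0.005],
  [1, 0, 0, 0.01, 0, 0, 0],
  [1, 0, 0, 0, 0, 0, 0],
  [0.5, 0, 0, 0, 0, 0, 0],
  [0.5, 0, 0, 0, 0, 0, 0],
  [0.5, 0, 0, 0, 0, 0, 0],
  [0.5, 0, 0, 0, 0, 0, 0],
  [0.5, 0, 0, 0, 0, 0, 0],
  [0.5, 0, 0, 0, 0, 0, 0],
], newtons=15)

```text
time_s: 3.77
tcp_pos: [0.4227, -0.0358, 0.04]
eef_rot: [-179.9, 0.0, -92.4]
contact_force: [-0.9, -0.2, 7.8]
gripper_width: 0.0622
gripper_force: 15.0
```

Run:
```python
from h import *
st()
t=np.array([575.0,-142.1]); uy=np.array([.0393,.9992])
for k in(-40,40,80): print(k,t+uy*k)
s=get_state()["tcp_pos"]*1000
p=t+uy*80
plan((s[0],s[1],150,-92.3),(p[0],p[1],150,-92.3),(p[0],p[1],91,-92.3))
```

```text
3.77 [422.7 -35.8  40. ] [-179.91    0.03  -92.38] [-0.9 -0.2  7.8] 62.2 15.0
-40 [ 573.428 -182.068]
40 [ 576.572 -102.132]
80 [578.144 -62.164]
4 x [-0.0, -0.0, -0.0275, -0.0002, 0.0001, -0.0002]
5 x [0.004, -0.0313, -0.0, 0.0, -0.0, 0.0]
2 x [0.0, -0.0, 0.0295, 0.0, -0.0, 0.0]
```

Call:
apply_moves([
  [0.5, 0, 0, -0.0275, 0, 0, 0],
  [0.5, 0, 0, -0.0275, 0, 0, 0],
  [0.5, 0, 0, -0.0275, 0, 0, 0],
  [0.5, 0, 0, -0.0275, 0, 0, 0],
  [0.5, 0.0039, -0.0313, 0, 0, 0, 0],
  [0.5, 0.0039, -0.0313, 0, 0, 0, 0],
  [0.5, 0.0039, -0.0313, 0, 0, 0, 0],
  [0.5, 0.0039, -0.0313, 0, 0, 0, 0],
  [0.5, 0.0039, -0.0313, 0, 0, 0, 0],
  [0.5, 0, 0, 0, 0, 0, 0],
  [0.5, 0, 0, 0.02, 0, 0, 0],
  [0.5, 0, 0, 0.02, 0, 0, 0],
  [0.5, 0, 0, 0, 0, 0, 0],
  [0.5, 0, 0, 0, 0, 0, 0],
])

```text
time_s: 4.93
tcp_pos: [0.5768, -0.0621, 0.1086]
eef_rot: [179.9, -0.0, -92.4]
contact_force: [-0.2, -0.2, -0.2]
gripper_width: 0.0617
gripper_force: 15.0
```

Run:
```python
from h import *
look([(520,640,-110,-20,72,140),(520,640,-260,-30,66,71)],"w3")
plan((578.1,-61.5,93,-92.3))
```

```text
4.93 [576.8 -62.1 108.6] [179.86  -0.04 -92.39] [-0.2 -0.2 -0.2] 61.7 15.0
(array([577. , -63.8,  29. ,  97.4,  87.3]), 10336) z 99.7
(array([ 575.4, -136. ,  145.7,   76.8,   87.7]), 7532) z 69.7
1 x [-0.0005, -0.0004, 0.0167, 0.0002, -0.0003, -0.0008]
```

View pics/w3.png

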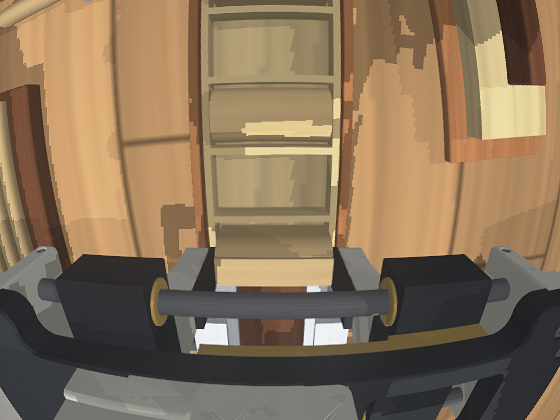

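The blank is held at (275,255), over the pocket nearest the drum. The tray's pockets run up the column at x = 272 px.

Call:
apply_moves([
  [0.5, -0.0008, -0.0008, 0.006, 0, 0, 0],
  [0.5, 0, 0, 0.005, 0, 0, 0],
  [0.5, 0, 0, 0.004, 0, 0, 0],
  [0.5, 0, 0, 0.002, 0, 0, 0],
  [0.5, 0, 0, 0, 0, 0, 0],
  [0.5, 0, 0, 0, 0, 0, 0],
])

```text
time_s: 5.48
tcp_pos: [0.5785, -0.0612, 0.0923]
eef_rot: [-180.0, 0.0, -92.4]
contact_force: [0.2, 0.1, 0.4]
gripper_width: 0.0619
gripper_force: 15.0
```

Call:
apply_moves([
  [0.8, 0, 0, 0, 0, 0, 0],
  [0.8, 0, 0, 0, 0, 0, 0],
  [0.8, 0, 0, 0, 0, 0, 0],
  [0.85, 0, 0, -0.015, 0, 0, 0],
  [1, 0, 0, -0.03, 0, 0, 0],
  [1, 0, 0, -0.03, 0, 0, 0],
  [1, 0, 0, -0.03, 0, 0, 0],
  [1, 0, 0, 0, 0, 0, 0],
])

```text
time_s: 6.15
tcp_pos: [0.5817, -0.0612, 0.2037]
eef_rot: [-179.4, 0.0, -92.3]
contact_force: [2.1, 0.9, -0.1]
gripper_width: 0.0873
gripper_force: 0.0
```

Run:
```python
from h import *
look([(520,640,-110,-35,76,95)])
c=capture("top"); w=world(c); z=w[...,2]
m=np.zeros(z.shape,bool); m[225:275,160:205]=1; m&=(z>.015)&(z<.06); print(rect(w,m))
s=get_state()["tcp_pos"]*1000
plan((398,290,140,-158.8))
```

```text
6.15 [581.7 -61.2 203.7] [-179.45    0.03  -92.34] [ 2.1  0.9 -0.1] 87.3 0.0
(array([578.5, -61.6,  26.4,  62.4,  87.8]), 2138) z 83.2
(array([396.7, 291.5,  29.7,  63. ,  20.4]), 143)
12 x [-0.0173, 0.0302, 0.0049, -0.0001, 0.0001, 0.0615]
```

Call:
apply_moves([
  [1, -0.0173, 0.0302, 0.0049, 0, 0, 0.0615],
  [1, -0.0173, 0.0302, 0.0049, 0, 0, 0.0615],
  [1, -0.0173, 0.0302, 0.0049, 0, 0, 0.0615],
  [1, -0.0173, 0.0302, 0.0049, 0, 0, 0.0615],
  [1, -0.0173, 0.0302, 0.0049, 0, 0, 0.0615],
  [1, -0.0173, 0.0302, 0.0049, 0, 0, 0.0615],
  [1, -0.0173, 0.0302, 0.0049, 0, 0, 0.0615],
  [1, -0.0173, 0.0302, 0.0049, 0, 0, 0.0615],
  [1, -0.0173, 0.0302, 0.0049, 0, 0, 0.0615],
  [1, -0.0173, 0.0302, 0.0049, 0, 0, 0.0615],
  [1, -0.0173, 0.0302, 0.0049, 0, 0, 0.0615],
  [1, -0.0173, 0.0302, 0.0049, 0, 0, 0.0615],
  [1, 0, 0, 0, 0, 0, 0],
  [1, 0, 0, 0, 0, 0, 0],
])

```text
time_s: 7.42
tcp_pos: [0.3963, 0.2903, 0.1366]
eef_rot: [-179.9, -0.1, -158.7]
contact_force: [-0.0, -0.8, -0.0]
gripper_width: 0.0878
gripper_force: 0.0
```

Run:
```python
from h import *
look([(330,460,230,350,10,50),(330,460,230,350,28,50)])
```

```text
7.42 [396.3 290.3 136.6] [-179.9    -0.15 -158.7 ] [-0.  -0.8 -0. ] 87.8 0.0
(array([398.6, 290.8,  29.7,  62.4,  20.5]), 2840) z 30.4
(array([398.7, 291. ,  21.3,  62.2,  21.5]), 1715) z 31.4
```

Run:
```python
from h import *
plan((398.6,290.9,40,-159))
```

```text
3 x [-0.001, 0.0003, 0.0323, -0.0004, -0.0006, 0.001]
```

Call:
apply_moves([
  [1, -0.001, 0.0003, 0.03, 0, 0, 0.001],
  [1, -0.001, 0.0003, 0.03, 0, 0, 0.001],
  [1, -0.001, 0.0003, 0.022, 0, 0, 0.001],
  [1, 0, 0, 0.014, 0, 0, 0],
  [1, 0, 0, 0, 0, 0, 0],
  [0.5, 0, 0, 0, 0, 0, 0],
  [0.5, 0, 0, 0, 0, 0, 0],
  [0.5, 0, 0, 0, 0, 0, 0],
  [0.5, 0, 0, 0, 0, 0, 0],
  [0.5, 0, 0, 0, 0, 0, 0],
  [0.5, 0, 0, 0, 0, 0, 0],
], newtons=15)

```text
time_s: 8.38
tcp_pos: [0.3999, 0.2918, 0.0433]
eef_rot: [180.0, 0.1, -159.1]
contact_force: [-1.9, -1.0, 7.1]
gripper_width: 0.0619
gripper_force: 15.0
```

Run:
```python
from h import *
st(); s=get_state()["tcp_pos"]*1000
plan((s[0],s[1],180,-159),(430,0,190,-92.3),(576.6,-102.1,150,-92.3),(576.6,-102.1,108,-92.3))
```

```text
8.38 [399.9 291.8  43.3] [ 179.95    0.08 -159.08] [-1.9 -1.   7.1] 61.9 15.0
4 x [-0.0, 0.0, -0.0342, 0.0001, 0.0002, -0.0002]
12 x [0.0185, -0.0181, -0.0008, -0.0, 0.0, -0.0618]
6 x [0.016, -0.0251, 0.0067, 0.0, -0.0, 0.0]
2 x [0.0, 0.0, 0.021, 0.0, -0.0, 0.0]
```

Run:
```python
from h import *
s=get_state()["tcp_pos"]*1000
plan((s[0],s[1],180,-159),(500,60,190,-92.3),(576.6,-102.1,150,-92.3),(576.6,-102.1,112,-92.3))
```

```text
4 x [-0.0, 0.0, -0.0342, 0.0001, 0.0002, -0.0002]
12 x [0.0105, -0.0196, -0.0008, -0.0, 0.0, -0.0618]
6 x [0.0265, -0.0138, 0.0067, 0.0, -0.0, 0.0]
2 x [0.0, 0.0, 0.019, 0.0, -0.0, 0.0]
```

Call:
apply_moves([
  [0.5, 0, 0, -0.0342, 0, 0, 0],
  [0.5, 0, 0, -0.0342, 0, 0, 0],
  [0.5, 0, 0, -0.0342, 0, 0, 0],
  [0.5, 0, 0, -0.0342, 0, 0, 0],
  [0.5, 0, 0, 0, 0, 0, 0],
])

```text
time_s: 8.8
tcp_pos: [0.4019, 0.294, 0.1862]
eef_rot: [179.7, 0.6, -159.0]
contact_force: [1.0, 1.2, -0.2]
gripper_width: 0.0617
gripper_force: 15.0
```

Call:
apply_moves([
  [0.5, 0.0105, -0.0196, -0.0008, 0, 0, -0.0618],
  [0.5, 0.0105, -0.0196, -0.0008, 0, 0, -0.0618],
  [0.5, 0.0105, -0.0196, -0.0008, 0, 0, -0.0618],
  [0.5, 0.0105, -0.0196, -0.0008, 0, 0, -0.0618],
  [0.5, 0.0105, -0.0196, -0.0008, 0, 0, -0.0618],
  [0.5, 0.0105, -0.0196, -0.0008, 0, 0, -0.0618],
  [0.5, 0.0105, -0.0196, -0.0008, 0, 0, -0.0618],
  [0.5, 0.0105, -0.0196, -0.0008, 0, 0, -0.0618],
  [0.5, 0.0105, -0.0196, -0.0008, 0, 0, -0.0618],
  [0.5, 0.0105, -0.0196, -0.0008, 0, 0, -0.0618],
  [0.5, 0.0105, -0.0196, -0.0008, 0, 0, -0.0618],
  [0.5, 0.0105, -0.0196, -0.0008, 0, 0, -0.0618],
  [0.5, 0.0265, -0.0138, 0.0067, 0, 0, 0],
  [0.5, 0.0265, -0.0138, 0.0067, 0, 0, 0],
  [0.5, 0.0265, -0.0138, 0.0067, 0, 0, 0],
  [0.5, 0.0265, -0.0138, 0.0067, 0, 0, 0],
  [0.5, 0.0265, -0.0138, 0.0067, 0, 0, 0],
  [0.5, 0.0265, -0.0138, 0.0067, 0, 0, 0],
  [0.5, 0, 0, 0, 0, 0, 0],
  [0.5, 0, 0, 0, 0, 0, 0],
])

```text
time_s: 10.47
tcp_pos: [0.5753, -0.1038, 0.1476]
eef_rot: [179.9, -0.0, -92.5]
contact_force: [-0.0, 0.8, -0.1]
gripper_width: 0.0615
gripper_force: 15.0
```

Run:
```python
from h import *
c,w=look([(545,610,-150,-60,98,125),(520,640,-260,-30,66,71)],"w4")
plan((576.6,-101.5,112,-92.3))
```

```text
10.47 [ 575.3 -103.8  147.6] [179.9   -0.01 -92.51] [-0.   0.8 -0.1] 61.5 15.0
(array([ 575.6, -120. ,    2.5,   61.1,   87. ]), 1477) z 116.6
(array([ 574.1, -173.9,  139.8,   76.5,   87.8]), 5005) z 69.7
2 x [-0.0007, -0.0007, 0.018, 0.0003, 0.0, -0.0008]
```

View pics/w4.png

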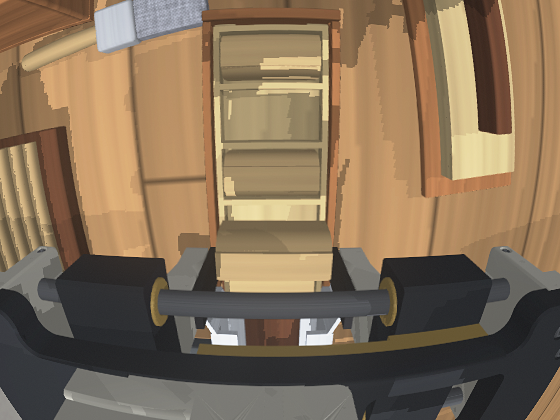

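The blank is held at (275,255), level, just over the free pocket at (270,205). The tray and the other blanks are undisturbed.

Call:
apply_moves([
  [0.5, -0.0029, -0.0012, 0.02, 0, 0, 0],
  [0.5, 0, 0, 0.015, 0, 0, 0],
  [0.5, 0, 0, 0.007, 0, 0, 0],
  [0.5, 0, 0, 0.004, 0, 0, 0],
  [0.5, 0, 0, 0.003, 0, 0, 0],
  [0.5, 0, 0, 0.002, 0, 0, 0],
  [0.5, 0, 0, 0, 0, 0, 0],
  [0.5, 0, 0, 0, 0, 0, 0],
])

```text
time_s: 11.18
tcp_pos: [0.5772, -0.0994, 0.0982]
eef_rot: [-179.9, 0.0, -92.3]
contact_force: [0.2, 0.2, -0.5]
gripper_width: 0.0619
gripper_force: 15.0
```

Call:
apply_moves([
  [0.5, 0.0005, 0, 0.002, 0, 0, 0],
  [0.5, 0, 0, 0, 0, 0, 0],
  [0.8, 0, 0, 0, 0, 0, 0],
  [0.8, 0, 0, 0, 0, 0, 0],
  [0.8, 0, 0, 0, 0, 0, 0],
  [0.85, 0, 0, -0.015, 0, 0, 0],
  [1, 0, 0, -0.03, 0, 0, 0],
  [1, 0, 0, -0.03, 0, 0, 0],
  [1, 0, 0, -0.03, 0, 0, 0],
  [1, 0, 0, 0, 0, 0, 0],
])

```text
time_s: 12.02
tcp_pos: [0.58, -0.1003, 0.2072]
eef_rot: [-179.4, -0.0, -92.3]
contact_force: [1.0, 0.3, 1.1]
gripper_width: 0.087
gripper_force: 0.0
```

Run:
```python
from h import *
c,w=look([(520,640,-121,-85,76,95),(520,640,-81,-45,76,95)])
c=capture("top"); save(c,"top2"); w=world(c); z=w[...,2]
m=np.zeros(z.shape,bool); m[215:280,290:375]=1; print("keel",rect(w,m&(z>.05)&(z<.08)))
plan((390,-230,170,-84))
```

```text
12.02 [ 580.  -100.3  207.2] [-179.44   -0.01  -92.29] [1.  0.3 1.1] 87.0 0.0
(array([ 577. , -102.4,   27.4,   62.4,   86.7]), 2078) z 83.3
(array([578.5, -62.1,  26.4,  62.1,  87.8]), 1745) z 83.1
keel (array([ 387.3, -228.3,   17.9,  118.2,    5.8]), 181)
7 x [0.018, 0.0272, 0.0045, -0.0003, 0.0, -0.0133]
```

View pics/top2.png

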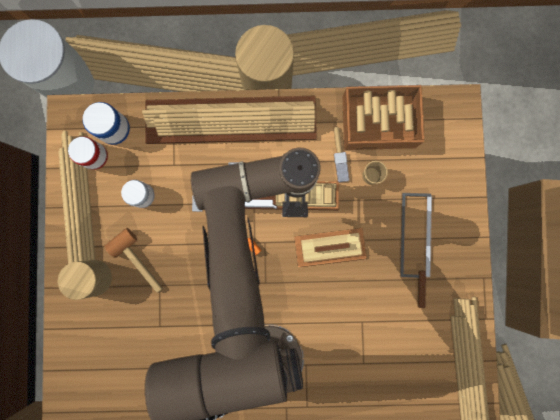

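Both pockets are filled, and no other loose blank shows on the side the arm hid before. The empty tray is still at (331,247).

Call:
apply_moves([
  [1, 0.018, 0.0272, 0.0045, 0, 0, -0.0133],
  [1, 0.018, 0.0272, 0.0045, 0, 0, -0.0133],
  [1, 0.018, 0.0272, 0.0045, 0, 0, -0.0133],
  [1, 0.018, 0.0272, 0.0045, 0, 0, -0.0133],
  [1, 0.018, 0.0272, 0.0045, 0, 0, -0.0133],
  [1, 0.018, 0.0272, 0.0045, 0, 0, -0.0133],
  [1, 0.018, 0.0272, 0.0045, 0, 0, -0.0133],
  [1, 0, 0, 0, 0, 0, 0],
  [1, 0, 0, 0, 0, 0, 0],
])

```text
time_s: 12.87
tcp_pos: [0.3873, -0.2306, 0.1681]
eef_rot: [179.9, 0.0, -84.1]
contact_force: [0.4, -0.1, -0.2]
gripper_width: 0.0879
gripper_force: 0.0
```

Run:
```python
from h import *
c,w=look([(300,480,-370,-100,55,75),(300,480,-370,-100,30,40)])
f=cv2.cvtColor(c["frame"],cv2.COLOR_RGB2HSV)
m=(w[...,2]>.008)&(w[...,2]<.017)&(w[...,0]>.3)&(w[...,0]<.47)&(w[...,1]<-.08)&(w[...,1]>-.4); print("board",rect(w,m)); np.save("wb.npy",w)
print(strip(w,m,lo=-.34,hi=-.14))
plan((389,-230,54,-84))
```

```text
12.87 [ 387.3 -230.6  168.1] [179.89   0.04 -84.11] [ 0.4 -0.1 -0.2] 87.9 0.0
(array([ 389.3, -230. ,   17.9,  119.2,    6.4]), 3162) z 64.3
(array([ 389.5, -234.3,   76.8,  195.2,    6.1]), 14537) z 34.5
board (array([ 389.5, -236.6,  110.9,  228.2,    5.8]), 8040)
(array([-0.10236809,  0.36522367]), np.float64(0.11064018842873324), np.float64(0.0003404734399484933))
4 x [-0.0001, -0.0001, 0.0286, 0.0002, 0.0, -0.0002]
```

Call:
apply_moves([
  [1, -0.0003, -0.001, 0.03, 0, 0, -0.001],
  [1, -0.0003, -0.001, 0.03, 0, 0, -0.001],
  [1, 0, 0, 0.025, 0, 0, 0],
  [1, 0, 0, 0.017, 0, 0, 0],
  [1, 0, 0, 0, 0, 0, 0],
  [0.1, 0, 0, 0, 0, 0, 0],
  [0.1, 0, 0, 0, 0, 0, 0],
  [0.1, 0, 0, 0, 0, 0, 0],
  [0.1, 0, 0, 0, 0, 0, 0],
  [0.1, 0, 0, 0, 0, 0, 0],
  [0.1, 0, 0, 0, 0, 0, 0],
  [0.1, 0, 0, 0, 0, 0, 0],
  [0.1, 0, 0, 0, 0, 0, 0],
  [0.1, 0, 0, 0, 0, 0, 0],
  [0.1, 0, 0, 0, 0, 0, 0],
], newtons=35)

```text
time_s: 14.17
tcp_pos: [0.3913, -0.2292, 0.0671]
eef_rot: [-180.0, -0.0, -83.8]
contact_force: [0.8, -0.4, -0.0]
gripper_width: 0.0268
gripper_force: 0.0
```

Run:
```python
from h import *
st(); s=get_state()["tcp_pos"]*1000
plan((s[0],s[1],s[2]+4,-83.9),(s[0],s[1],190,-84),(575,-142,190,-92.25))
```

```text
14.17 [ 391.3 -229.2   67.1] [-180.    -0.   -83.8] [ 0.8 -0.4 -0. ] 26.8 0.0
1 x [0.0, -0.0, -0.004, -0.0, -0.0, 0.0012]
4 x [-0.0, 0.0, -0.0297, 0.0, -0.0, 0.0003]
6 x [-0.0132, -0.0313, 0.0, 0.0, -0.0, 0.0153]
```

Call:
apply_moves([
  [0.3, 0, 0.0018, 0.003, 0, 0, 0],
  [0.1, 0, 0, 0, 0, 0, 0],
  [0.1, 0, 0, 0, 0, 0, 0],
  [0.1, 0, 0, 0, 0, 0, 0],
  [0.1, 0, 0, 0, 0, 0, 0],
  [0.1, 0, 0, 0, 0, 0, 0],
])

```text
time_s: 14.67
tcp_pos: [0.3894, -0.2293, 0.0639]
eef_rot: [180.0, 0.0, -83.8]
contact_force: [0.0, 0.0, -2.6]
gripper_width: 0.0179
gripper_force: 35.0
```

Run:
```python
from h import *
st()
```

```text
14.67 [ 389.4 -229.3   63.9] [179.98   0.01 -83.8 ] [ 0.   0.  -2.6] 17.9 35.0
```

Call:
apply_moves([
  [0.1, 0, 0, -0.01, 0, 0, 0],
  [0.1, 0, 0, -0.025, 0, 0, 0],
  [0.1, 0, 0, -0.03, 0, 0, 0],
  [0.1, 0, 0, -0.03, 0, 0, 0],
  [0.1, 0, 0, -0.03, 0, 0, 0],
  [0.1, -0.0132, -0.0313, 0, 0, 0, 0.0153],
  [0.1, -0.0132, -0.0313, 0, 0, 0, 0.0153],
  [0.1, -0.0132, -0.0313, 0, 0, 0, 0.0153],
  [0.1, -0.0132, -0.0313, 0, 0, 0, 0.0153],
  [0.1, -0.0132, -0.0313, 0, 0, 0, 0.0153],
  [0.1, -0.0132, -0.0313, 0, 0, 0, 0.0153],
  [0.1, 0, 0, 0, 0, 0, 0],
  [0.1, 0, 0, 0, 0, 0, 0],
  [0.1, 0, 0, 0, 0, 0, 0],
])

```text
time_s: 15.83
tcp_pos: [0.5726, -0.1411, 0.1882]
eef_rot: [179.9, 0.0, -92.0]
contact_force: [-0.6, -0.3, -2.2]
gripper_width: 0.0176
gripper_force: 35.0
```

Run:
```python
from h import *
c,w=look([(500,650,-300,-20,150,172),(500,650,-300,-20,176,195)],"w5")
z=w[...,2];x,y=w[...,0],w[...,1]
m=(z>.064)&(z<.073)&(x>.5)&(x<.66)&(y<-.03)&(y>-.28);print("lower",rect(w,m))
plan((575.3,-141.4,150,-92.25),(575.3,-141.4,121.5,-92.25))
```

```text
15.83 [ 572.6 -141.1  188.2] [179.89   0.01 -92.03] [-0.6 -0.3 -2.2] 17.6 35.0
(array([ 571. , -190.4,  105.6,   76.9,   88. ]), 21572) z 158.9
(array([ 567.7, -165.7,   69. ,   46.8,   69. ]), 6321) z 188.7
lower (array([ 582.5, -255.6,    3.3,   68.6,   88.7]), 14)
2 x [-0.0, -0.0015, 0.0193, 0.0004, 0.0, 0.0011]
1 x [0.0, -0.0, 0.0285, 0.0, -0.0, 0.0]
```

Call:
apply_moves([
  [0.1, 0.0009, -0.0022, 0.02, 0, 0, 0.0025],
  [0.1, 0, 0, 0.02, 0, 0, 0],
  [0.1, 0, 0, 0.008, 0, 0, 0],
  [0.1, 0, 0, 0, 0, 0, 0],
  [0.1, 0, 0, 0, 0, 0, 0],
  [0.1, 0, 0, 0, 0, 0, 0],
])

```text
time_s: 16.38
tcp_pos: [0.5758, -0.1425, 0.1424]
eef_rot: [-179.9, -0.0, -92.3]
contact_force: [0.2, -0.4, -1.3]
gripper_width: 0.018
gripper_force: 35.0
```

Run:
```python
from h import *
st(); c,w=look([(500,650,-300,-20,100,120)],"w6")
z=w[...,2];x,y=w[...,0],w[...,1]
m=(z>.1)&(z<.12)&(x>.52)&(x<.63)&(y<-.13);print("upper",strip(w,m,lo=-.235,hi=-.15)); print(y[m].min())
plan((575.,-142,121,-92.25))
```

```text
16.38 [ 575.8 -142.5  142.4] [-179.9    -0.01  -92.27] [ 0.2 -0.4 -1.3] 18.0 35.0
16.38 [ 575.8 -142.5  142.4] [-179.9    -0.01  -92.27] [ 0.2 -0.4 -1.3] 18.0 35.0
(array([ 574.2, -191.9,  105.5,   76.8,   87.6]), 21496) z 113.1
upper (array([0.04017113, 0.58190933]), np.float64(0.07650939771592846), np.float64(0.00011160529008160857))
-0.24594380685671483
1 x [-0.0004, 0.001, 0.0215, -0.0013, -0.0, -0.0003]
```

Call:
apply_moves([
  [0.1, -0.0006, 0.001, 0.006, 0, 0, 0],
  [0.1, 0, 0, 0.006, 0, 0, 0],
  [0.1, 0, 0, 0.004, 0, 0, 0],
  [0.1, 0, 0, 0.003, 0, 0, 0],
  [0.1, 0, 0, 0.002, 0, 0, 0],
  [0.1, 0, 0, 0, 0, 0, 0],
  [0.1, 0, 0, 0, 0, 0, 0],
])

```text
time_s: 17.02
tcp_pos: [0.574, -0.1416, 0.1211]
eef_rot: [180.0, -0.0, -92.2]
contact_force: [-5.1, 1.7, 9.8]
gripper_width: 0.0176
gripper_force: 35.0
```

Run:
```python
from h import *
st(); c,w=look([(500,650,-300,-20,86,97)],"w7")
```

```text
17.02 [ 574.  -141.6  121.1] [179.97  -0.02 -92.25] [-5.1  1.7  9.8] 17.6 35.0
17.02 [ 574.  -141.6  121.1] [179.97  -0.02 -92.25] [-5.1  1.7  9.8] 17.6 35.0
(array([ 572.4, -190.9,  105.6,   76.7,   87.7]), 21476) z 91.8
```

View pics/w7.png

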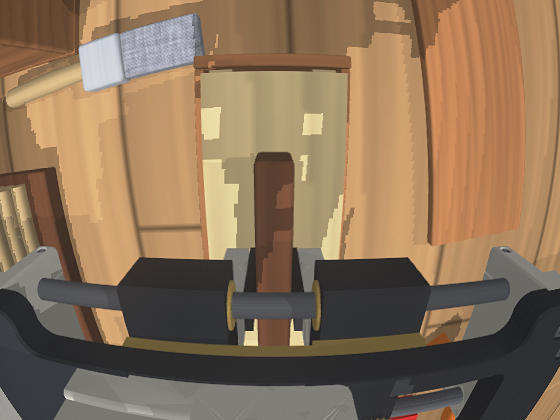

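The upper tray sits rim on rim: its back spans (200..350, 70..260) with the keel at (273,160..). The back reads 91.8 mm high, so it is seated.

Call:
apply_moves([
  [0.1, 0, -0.0006, -0.0006, 0, 0, 0],
  [0.1, -0.005, 0, 0, 0, 0, 0],
  [0.1, -0.01, 0, 0, 0, 0, 0],
  [0.1, -0.01, 0, 0, 0, 0, 0],
  [0.1, -0.01, 0, 0, 0, 0, 0],
  [0.1, -0.01, 0, 0, 0, 0, 0],
  [0.1, -0.01, 0, 0, 0, 0, 0],
  [0.1, -0.005, 0, 0, 0, 0, 0],
  [0.1, 0, 0, 0, 0, 0, 0],
  [0.1, 0, 0, 0, 0, 0, 0],
])

```text
time_s: 17.9
tcp_pos: [0.5779, -0.0809, 0.1211]
eef_rot: [-179.9, 0.0, -92.2]
contact_force: [-0.8, 3.0, 6.3]
gripper_width: 0.018
gripper_force: 35.0
```

Run:
```python
from h import *
st(); c,w=look([(500,650,-300,20,86,97)])
z=w[...,2];x,y=w[...,0],w[...,1]
for a,b in((.086,.097),(.064,.074)):
    m=(z>a)&(z<b)&(x>.53)&(x<.63)&(y<-.06)&(y>-.27); print(m.sum(), y[m].min() if m.any() else 0)
plan((574.9+.0393*220,-142+220,121,-92.25))
```

```text
17.9 [577.9 -80.9 121.1] [-179.93    0.04  -92.23] [-0.8  3.   6.3] 18.0 35.0
17.9 [577.9 -80.9 121.1] [-179.93    0.04  -92.23] [-0.8  3.   6.3] 18.0 35.0
(array([ 576.4, -130.3,  105.5,   76.8,   87.9]), 21478) z 91.8
21478 -0.1842706469397998
846 -0.190490384508996
5 x [-0.0318, 0.0001, 0.0, -0.0002, 0.0001, 0.0]
```

Call:
apply_moves([
  [0.1, -0.008, 0, 0, 0, 0, 0],
  [0.1, -0.012, 0, 0, 0, 0, 0],
  [0.1, -0.012, 0, 0, 0, 0, 0],
  [0.1, -0.012, 0, 0, 0, 0, 0],
  [0.1, -0.012, 0, 0, 0, 0, 0],
  [0.1, -0.012, 0, 0, 0, 0, 0],
  [0.1, -0.012, 0, 0, 0, 0, 0],
  [0.1, 0, 0, 0, 0, 0, 0],
])

```text
time_s: 18.62
tcp_pos: [0.5808, -0.0003, 0.1207]
eef_rot: [-180.0, 0.0, -92.2]
contact_force: [-1.5, 3.6, 3.4]
gripper_width: 0.0177
gripper_force: 35.0
```

Call:
apply_moves([
  [0.1, -0.01, 0, 0, 0, 0, 0],
  [0.1, -0.012, 0, 0, 0, 0, 0],
  [0.1, -0.012, 0, 0, 0, 0, 0],
  [0.1, -0.012, 0, 0, 0, 0, 0],
  [0.1, -0.012, 0, 0, 0, 0, 0],
  [0.1, -0.01, 0, 0, 0, 0, 0],
  [0.1, -0.005, 0, 0, 0, 0, 0],
  [0.1, 0, 0, 0, 0, 0, 0],
  [0.1, 0, 0, 0, 0, 0, 0],
])

```text
time_s: 19.37
tcp_pos: [0.5833, 0.0717, 0.1203]
eef_rot: [180.0, 0.0, -92.3]
contact_force: [0.5, 0.8, -1.6]
gripper_width: 0.0178
gripper_force: 35.0
```

Run:
```python
from h import *
st(); c,w=look([(500,650,-300,20,86,97)],"w8")
z=w[...,2];x,y=w[...,0],w[...,1]
for a,b in((.086,.096),(.064,.074),(.095,.102)):
    m=(z>a)&(z<b)&(x>.555)&(x<.605)&(y<.06)&(y>-.2); print(a,m.sum(), y[m].min() if m.any() else 0)
m=(z>.095)&(z<.102)&(x>.52)&(x<.65)&(y<.06)&(y>-.2);print("lips",y[m].min(),strip(w,m,lo=-.02,hi=.04))
m=(z>.064)&(z<.074)&(x>.52)&(x<.65)&(y<.06)&(y>-.1);print(y[m].min(),rect(w,m))
```

```text
19.37 [583.3  71.7 120.3] [179.99   0.04 -92.26] [ 0.5  0.8 -1.6] 17.8 35.0
19.37 [583.3  71.7 120.3] [179.99   0.04 -92.26] [ 0.5  0.8 -1.6] 17.8 35.0
(array([580.5,  -4.7,  51.4,  75.7,  87.8]), 9582) z 91.0
0.086 12040 -0.03099671954327786
0.064 428 -0.03634260108631139
0.095 626 -0.015361287535949796
lips -0.044332916673310394 (array([0.04492199, 0.58149776]), np.float64(0.09254585484690225), np.float64(7.616229164861256e-05))
-0.04397085139821904 (array([595.5, -31.7, 126.6,  44. ,  18.8]), 801)
```

View pics/w8.png

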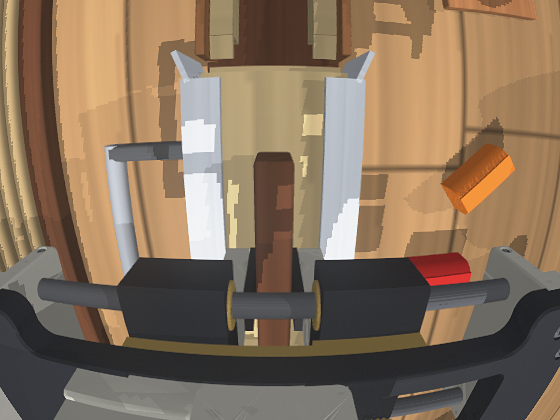

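The upper tray is nearly home in the drum, its rear edge at (270,70), and the lower tray's rim trails slightly. The bar is on the +x side at (115,200).

Call:
apply_moves([
  [0.1, -0.004, 0, 0, 0, 0, 0],
  [0.1, -0.003, 0, 0, 0, 0, 0],
  [0.1, 0, 0, 0, 0, 0, 0],
  [0.1, 0, 0, 0, 0, 0, 0],
])

```text
time_s: 19.75
tcp_pos: [0.5835, 0.0782, 0.1205]
eef_rot: [180.0, 0.0, -92.3]
contact_force: [-0.1, 0.1, -1.2]
gripper_width: 0.0177
gripper_force: 35.0
```

Run:
```python
from h import *
st(); s=get_state()["tcp_pos"]*1000
print(np.array([575.,-142.1])+np.array([.0393,.9992])*220)
plan((s[0],s[1],165,-92.25),(577.8,-72,165,-92.25),(577.8,-72,76,-92.25))
```

```text
19.75 [583.5  78.2 120.5] [179.98   0.   -92.28] [-0.1  0.1 -1.2] 17.7 35.0
[583.646  77.724]
2 x [-0.0, 0.0, -0.0222, 0.0001, 0.0, -0.0002]
5 x [0.0301, -0.0, -0.0, 0.0, -0.0, 0.0]
3 x [0.0, 0.0, 0.0297, 0.0, -0.0, 0.0]
```

Call:
apply_moves([
  [0.35, 0, 0, 0, 0, 0, 0],
  [0.35, 0, 0, 0, 0, 0, 0],
  [0.35, 0, 0, 0, 0, 0, 0],
  [0.35, 0, 0, -0.022, 0, 0, 0],
  [0.35, 0, 0, -0.022, 0, 0, 0],
  [0.0, 0.0301, 0, 0, 0, 0, 0],
  [0.0, 0.0301, 0, 0, 0, 0, 0],
  [0.0, 0.0301, 0, 0, 0, 0, 0],
  [0.0, 0.0301, 0, 0, 0, 0, 0],
  [0.0, 0.0301, 0, 0, 0, 0, 0],
  [0, 0, 0, 0, 0, 0, 0],
  [0, 0, 0, 0.03, 0, 0, 0],
  [0, 0, 0, 0.03, 0, 0, 0],
  [0, 0, 0, 0.027, 0, 0, 0],
  [0, 0, 0, 0, 0, 0, 0],
  [0, 0, 0, 0, 0, 0, 0],
], newtons=15)

```text
time_s: 21.08
tcp_pos: [0.5771, -0.0723, 0.077]
eef_rot: [179.8, -0.1, -92.3]
contact_force: [0.6, 0.5, 0.5]
gripper_width: 0.0004
gripper_force: 0.0
```

Run:
```python
from h import *
c,w=look([(555,605,-50,20,86,96)],"w9")
x,y,z=w[...,0],w[...,1],w[...,2]
for a,b in((.086,.094),(.064,.074)):
    m=(z>a)&(z<b)&(x>.555)&(x<.605)&(y<.06)&(y>-.045); print(a,m.sum(), y[m].min() if m.any() else 0)
```

```text
21.08 [577.1 -72.3  77. ] [179.85  -0.05 -92.26] [0.6 0.5 0.5] 0.4 0.0
none
0.086 0 0
0.064 243 -0.03112600197792209
```

Call:
apply_moves([
  [0, -0.012, 0, 0, 0, 0, 0],
  [0, -0.012, 0, 0, 0, 0, 0],
  [0, -0.005, 0, 0, 0, 0, 0],
  [0, -0.003, 0, 0, 0, 0, 0],
  [0, -0.003, 0, 0, 0, 0, 0],
  [0, 0, 0, 0, 0, 0, 0],
  [0, 0, 0, 0, 0, 0, 0],
])

```text
time_s: 21.72
tcp_pos: [0.5796, -0.037, 0.0785]
eef_rot: [-179.9, 0.0, -92.2]
contact_force: [0.5, -1.4, 0.9]
gripper_width: 0.0001
gripper_force: 0.7
```

Call:
apply_moves([
  [0, -0.0015, 0, 0, 0, 0, 0],
  [0, -0.0015, 0, 0, 0, 0, 0],
  [0, -0.001, 0, 0, 0, 0, 0],
  [0, -0.001, 0, 0, 0, 0, 0],
  [0, 0, 0, 0, 0, 0, 0],
  [0, 0, 0, 0, 0, 0, 0],
])

```text
time_s: 22.22
tcp_pos: [0.5794, -0.0331, 0.0784]
eef_rot: [-180.0, -0.1, -92.3]
contact_force: [-0.1, -6.9, 4.6]
gripper_width: 0.0005
gripper_force: 3.4
```

Call:
apply_moves([
  [0, 0.03, 0, 0, 0, 0, 0],
  [0, 0.03, 0, 0, 0, 0, 0],
  [0, 0, 0, -0.035, 0, 0, 0],
  [0, 0, 0, -0.035, 0, 0, 0],
  [0, 0, 0, -0.035, 0, 0, 0],
  [0, -0.03, 0, 0, 0, 0, 0],
  [0, -0.03, 0, 0, 0, 0, 0],
  [0, -0.03, 0, 0, 0, 0, 0],
  [0, 0, 0, 0, 0, 0, 0],
  [0, 0, 0, 0, 0, 0, 0],
])

```text
time_s: 23.05
tcp_pos: [0.5803, -0.0006, 0.1826]
eef_rot: [180.0, 0.0, -92.1]
contact_force: [1.0, -1.0, -0.2]
gripper_width: 0.0001
gripper_force: 0.0
```

Run:
```python
from h import *
c,w=look([(500,650,-60,200,86,96),(560,610,-60,250,112,124)],"w10")
x,y,z=w[...,0],w[...,1],w[...,2]
for a,b in((.086,.094),(.060,.074),(.095,.102)):
    m=(z>a)&(z<b)&(x>.565)&(x<.595)&(y<.06)&(y>-.045); print(a,m.sum(), np.percentile(y[m],[0,2,5]) if m.any() else 0)
m=(z>.095)&(z<.102)&(x>.52)&(x<.65)&(y<.16)&(y>-.2);print("lips",np.percentile(y[m],[0,1]),strip(w,m,lo=-.015,hi=.08))
m=(z>.132)&(z<.141)&(x>.5)&(x<.65);print("plate",rect(w,m))
```

```text
23.05 [580.3  -0.6 182.6] [179.99   0.03 -92.14] [ 1.  -1.  -0.2] 0.1 0.0
(array([581.6,   6.2,  55.3,  53.3,  87.7]), 4007) z 90.9
(array([584.1,  85.4,  29.1,  14.5,  86.9]), 296) z 120.7
0.086 2201 [-0.0216916  -0.02101137 -0.02034478]
0.06 229 [-0.02359732 -0.02332197 -0.02319653]
0.095 34 [0.01976824 0.0197777  0.01992641]
lips [-0.04424252 -0.03957311] (array([-0.46957998,  0.58042726]), np.float64(0.09200548415962484), np.float64(0.01013898641586414))
plate (array([0., 0., 0., 0., 0.]), 0)
```

View pics/w10.png

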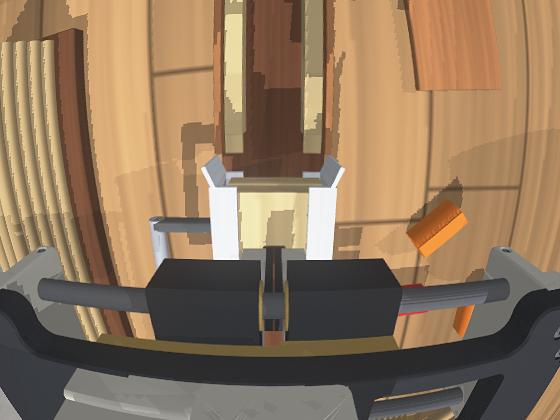

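Both trays are inside the drum, their rear edges level behind the flared mouth at (272,183). The deck behind is clear.

Run:
```python
from h import *
plan((580.3,0,235,-92.2),(588.4,197.6,235,-92.2))
```

```text
2 x [-0.0007, 0.0, -0.0263, 0.0001, 0.0001, 0.0]
6 x [-0.033, -0.0001, 0.0, 0.0, -0.0, 0.0]
```

Call:
apply_moves([
  [0.6, 0, 0, -0.026, 0, 0, 0],
  [0.6, 0, 0, -0.026, 0, 0, 0],
  [0.6, -0.033, -0.0001, 0, 0, 0, 0],
  [0.6, -0.033, -0.0001, 0, 0, 0, 0],
  [0.6, -0.033, -0.0001, 0, 0, 0, 0],
  [0.6, -0.033, -0.0001, 0, 0, 0, 0],
  [0.6, -0.033, -0.0001, 0, 0, 0, 0],
  [0.6, -0.033, -0.0001, 0, 0, 0, 0],
  [0.6, 0, 0, 0, 0, 0, 0],
  [0.6, 0, 0, 0, 0, 0, 0],
])

```text
time_s: 23.93
tcp_pos: [0.5889, 0.1963, 0.2339]
eef_rot: [179.9, -0.0, -92.2]
contact_force: [0.1, -1.4, -0.1]
gripper_width: 0.0519
gripper_force: 0.0
```

Run:
```python
from h import *
c,w=look([(560,620,160,230,168,186),(480,660,150,250,130,139)],"w11")
plan((588.4,197.6,162,-92.2))
```

```text
23.93 [588.9 196.3 233.9] [179.94  -0.03 -92.2 ] [ 0.1 -1.4 -0.1] 51.9 0.0
(array([589.4, 196.9,  20.6,  20.7,  33.7]), 907) z 180.0
(array([569.8, 208.6,  61.2, 101. ,  87.8]), 6461) z 136.4
3 x [-0.0008, 0.0001, 0.024, 0.0002, -0.0001, -0.0002]
```

View pics/w11.png

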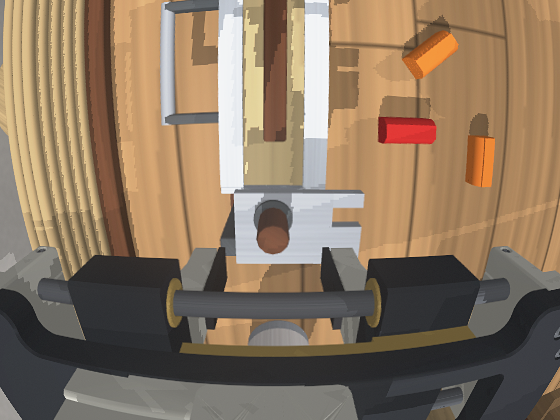

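The pin's grip is at (272,235) between the open fingers. The notch opens on the right of the plate at (345,215).

Run:
```python
from h import *
c=capture("wrist"); w=wworld(c); x,y,z=w[...,0],w[...,1],w[...,2]
pl=(z>.130)&(z<.141)
for xx in (.522,.526,.530,.534,.538):
    q=np.sort(y[pl&(abs(x-xx)<.002)&(y>.15)&(y<.26)])
    if len(q)<5: print(xx,"few"); continue
    d=np.diff(q); k=d.argmax(); print(xx,q[0],q[k],q[k+1],q[-1],"gap mid",(q[k]+q[k+1])/2, d[k])
```

```text
0.522 0.18006031162928837 0.19166164893282717 0.20732646453223627 0.2340066784281858 gap mid 0.19949405673253173 0.015664815599409104
0.526 0.17996411660446604 0.1913238832741329 0.20720674984089496 0.2264148255576611 gap mid 0.19926531655751395 0.01588286656676205
0.53 0.17990432251923652 0.19142282297494928 0.20680261614565304 0.2250449006485512 gap mid 0.19911271956030116 0.01537979317070376
0.534 0.17972912648698114 0.19119693549100342 0.2065144723133453 0.22478023163044286 gap mid 0.19885570390217436 0.015317536822341882
0.538 0.17939960646691655 0.19100405363765938 0.20621700133835869 0.22453344577779843 gap mid 0.19861052748800903 0.015212947700699309
```

Call:
apply_moves([
  [0.6, -0.0007, -0.0005, 0.024, 0, 0, 0],
  [0.6, 0, 0, 0.024, 0, 0, 0],
  [0.6, 0, 0, 0.02, 0, 0, 0],
  [0.6, 0, 0, 0.003, 0, 0, 0],
  [0.6, 0, 0, 0, 0, 0, 0],
  [0.1, 0, 0, 0, 0, 0, 0],
  [0.1, 0, 0, 0, 0, 0, 0],
  [0.1, 0, 0, 0, 0, 0, 0],
  [0.1, 0, 0, 0, 0, 0, 0],
  [0.1, 0, 0, 0, 0, 0, 0],
  [0.1, 0, 0, 0, 0, 0, 0],
], newtons=30)

```text
time_s: 24.95
tcp_pos: [0.5896, 0.1964, 0.1643]
eef_rot: [-180.0, 0.0, -92.3]
contact_force: [-1.6, 0.4, 3.5]
gripper_width: 0.0218
gripper_force: 30.0
```

Call:
apply_moves([
  [0.1, 0, 0, -0.01, 0, 0, 0],
  [0.1, 0, 0, -0.02, 0, 0, 0],
  [0.1, 0, 0, -0.02, 0, 0, 0],
  [0.1, 0, 0, 0, 0, 0, 0],
  [0.1, 0, 0.02, 0, 0, 0, 0],
  [0.1, 0, 0.02, 0, 0, 0, 0],
  [0.1, 0, 0.0155, 0, 0, 0, 0],
  [0.1, 0, 0, 0, 0, 0, 0],
  [0.1, 0, 0, 0, 0, 0, 0],
])

```text
time_s: 25.7
tcp_pos: [0.5337, 0.1987, 0.2145]
eef_rot: [-180.0, 0.0, -92.2]
contact_force: [1.3, -0.0, -1.0]
gripper_width: 0.0211
gripper_force: 30.0
```

Run:
```python
from h import *
c,w=look([(505,565,170,230,180,240)],"w12")
x,y,z=w[...,0],w[...,1],w[...,2]
m=(x>.5)&(x<.57)&(y>.15)&(y<.22)&(z>.150)&(z<.184); print("shank",m.sum(),np.percentile(x[m],[1,50,99]),np.percentile(y[m],[1,50,99]))
plan((534.2,198.4,214,-92.2))
```

```text
25.7 [533.7 198.7 214.5] [-179.95    0.04  -92.22] [ 1.3 -0.  -1. ] 21.1 30.0
(array([533.6, 192.3,  52.8,  15. ,   0.4]), 4570) z 215.2
shank 127 [0.5283224  0.53414847 0.53969778] [0.19393256 0.19480145 0.19902986]
1 x [0.0003, 0.0, 0.0004, -0.0006, 0.0003, -0.0004]
```

View pics/w12.png

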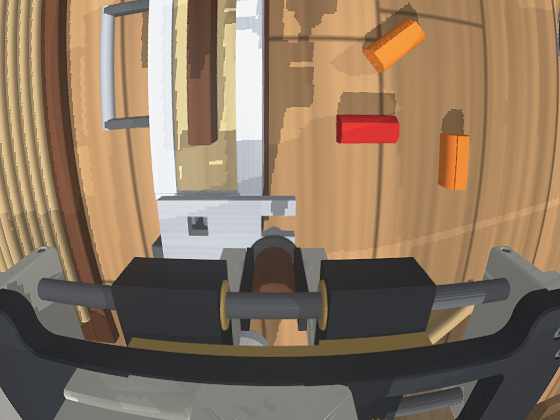

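The pin is drawn clear of the bore (bore empty at (198,225)). It hangs in the gripper above the notch at (275,245).

Call:
apply_moves([
  [0.1, 0.0006, 0, 0.005, 0, 0, 0],
  [0.1, 0, 0, 0.01, 0, 0, 0],
  [0.1, 0, 0, 0.01, 0, 0, 0],
  [0.1, 0, 0, 0.01, 0, 0, 0],
  [0.1, 0, 0, 0, 0, 0, 0],
  [0.1, 0, 0, 0, 0, 0, 0],
])

```text
time_s: 26.25
tcp_pos: [0.5336, 0.1973, 0.1773]
eef_rot: [179.9, -0.1, -92.3]
contact_force: [0.8, -0.8, -0.9]
gripper_width: 0.0215
gripper_force: 30.0
```

Call:
apply_moves([
  [0.1, -0.0005, 0, 0.006, 0, 0, 0],
  [0.1, 0, 0, 0.005, 0, 0, 0],
  [0.1, 0, 0, 0.002, 0, 0, 0],
  [0.1, 0, 0, 0, 0, 0, 0],
  [0.1, 0, 0, 0, 0, 0, 0],
])

```text
time_s: 26.67
tcp_pos: [0.534, 0.1984, 0.1657]
eef_rot: [-180.0, -0.0, -92.3]
contact_force: [-0.5, -0.0, -1.2]
gripper_width: 0.0214
gripper_force: 30.0
```

Lower the last 1 mm, release and rise.

Call:
apply_moves([
  [0.1, 0, 0, 0.001, 0, 0, 0],
  [0.1, 0, 0, 0, 0, 0, 0],
  [0.4, 0, 0, 0, 0, 0, 0],
  [0.5, 0, 0, 0, 0, 0, 0],
  [0.6, 0, 0, 0, 0, 0, 0],
  [0.6, 0, 0, 0, 0, 0, 0],
  [0.6, 0, 0, -0.02, 0, 0, 0],
  [0.6, 0, 0, -0.025, 0, 0, 0],
  [0.6, 0, 0, -0.025, 0, 0, 0],
  [0.6, 0, 0, 0, 0, 0, 0],
])

```text
time_s: 27.5
tcp_pos: [0.5363, 0.1994, 0.2401]
eef_rot: [-179.6, 0.2, -92.2]
contact_force: [1.2, 0.5, 0.6]
gripper_width: 0.0528
gripper_force: 0.0
```

Run:
```python
from h import *
c,w=look([(505,565,170,230,165,190),(505,565,160,230,137,150)],"w13")
# bar: in same frame
x,y,z=w[...,0],w[...,1],w[...,2]
m=(x>.655)&(x<.71)&(z>.05)&(z<.09)&(y>-.02)&(y<.2);print("bar",rect(w,m),np.percentile(z[m],[50,95]))
m2=m&(x>.672)&(abs(y-.068)<.03);print(np.percentile(x[m2],[1,99]),z[m2].max())
o=np.array([583.65,77.7]); 
b=o+np.array([.9992,-.0393])*100+np.array([.0393,.9992])*-10; print("bar exp",b)
plan((534,198,270,-92.2),(684,68,230,-92.2),(684,68,78,-92.2))
```

```text
27.5 [536.3 199.4 240.1] [-179.6     0.21  -92.23] [1.2 0.5 0.6] 52.8 0.0
(array([534.5, 198.8,  20.8,  20.5,  47.7]), 904) z 180.0
(array([535.8, 197.9,  32.8,  27.3,   3.4]), 518) z 140.5
bar (array([671.5,  63.6, 120.2,  37.7,  87.6]), 1928) [0.07656603 0.07831916]
[0.67610104 0.68999941] 0.07945217660445081
bar exp [683.177  63.778]
1 x [0.0011, 0.0012, -0.0323, -0.0029, 0.002, -0.0006]
6 x [0.0207, -0.0258, 0.0067, 0.0, -0.0, 0.0]
5 x [-0.0, -0.0, 0.0304, 0.0, -0.0, 0.0]
```

The pin hangs in the notch: its grip top reads 180 mm and its collar top 140 mm. Now to the bar.

Run:
```python
from h import *
plan((683.2,64,220,-92.25),(683.2,64,130,-92.25))
```

```text
6 x [0.0215, -0.0255, 0.003, -0.0005, 0.0003, -0.0]
3 x [0.0, 0.0, 0.03, 0.0, -0.0, 0.0]
```

Call:
apply_moves([
  [0.5, 0.0215, -0.0255, 0.003, -0.0005, 0.0003, 0],
  [0.5, 0.0215, -0.0255, 0.003, -0.0005, 0.0003, 0],
  [0.5, 0.0215, -0.0255, 0.003, -0.0005, 0.0003, 0],
  [0.5, 0.0215, -0.0255, 0.003, -0.0005, 0.0003, 0],
  [0.5, 0.0215, -0.0255, 0.003, -0.0005, 0.0003, 0],
  [0.5, 0.0215, -0.0255, 0.003, -0.0005, 0.0003, 0],
  [0.5, 0, 0, 0, 0, 0, 0],
  [0.5, 0, 0, 0.03, 0, 0, 0],
  [0.5, 0, 0, 0.03, 0, 0, 0],
  [0.5, 0, 0, 0.03, 0, 0, 0],
  [0.5, 0, 0, 0, 0, 0, 0],
  [0.5, 0, 0, 0, 0, 0, 0],
], newtons=15)

```text
time_s: 28.55
tcp_pos: [0.6801, 0.0626, 0.1246]
eef_rot: [179.5, -0.3, -92.3]
contact_force: [0.2, -0.3, 1.1]
gripper_width: 0.0434
gripper_force: 0.0
```

Run:
```python
from h import *
c,w=look([(674,700,30,100,60,90)])
plan((683.2,64,79,-92.25))
```

```text
28.55 [680.1  62.6 124.6] [179.49  -0.27 -92.27] [ 0.2 -0.3  1.1] 43.4 0.0
(array([684.3,  64.8,  70. ,  14. ,  87.2]), 2126) z 76.4
2 x [-0.0006, -0.0009, 0.0239, 0.0016, -0.0012, 0.0]
```

Call:
apply_moves([
  [0.5, -0.001, -0.0038, 0.015, 0.0016, -0.0012, 0],
  [0.5, 0, 0, 0.015, 0.0016, -0.0012, 0],
  [0.5, 0, 0, 0.012, 0, 0, 0],
  [0.5, 0, 0, 0.003, 0, 0, 0],
  [0.5, 0, 0, 0, 0, 0, 0],
  [0.5, 0, 0, 0, 0, 0, 0],
  [0.1, 0, 0, 0, 0, 0, 0],
  [0.1, 0, 0, 0, 0, 0, 0],
  [0.1, 0, 0, 0, 0, 0, 0],
  [0.1, 0, 0, 0, 0, 0, 0],
  [0.1, 0, 0, 0, 0, 0, 0],
])

```text
time_s: 29.52
tcp_pos: [0.6851, 0.0639, 0.0817]
eef_rot: [-180.0, 0.1, -92.3]
contact_force: [-1.1, 0.8, 0.6]
gripper_width: 0.0159
gripper_force: 2.3
```

Call:
apply_moves([
  [0.3, 0, 0.0008, 0.0025, 0, 0, 0],
  [0.1, 0, 0, 0, 0, 0, 0],
  [0.1, 0, 0, 0, 0, 0, 0],
  [0.1, 0, 0, 0, 0, 0, 0],
  [0.1, 0, 0, 0, 0, 0, 0],
])

```text
time_s: 29.93
tcp_pos: [0.684, 0.0639, 0.0787]
eef_rot: [180.0, 0.0, -92.3]
contact_force: [-0.5, 0.6, -1.2]
gripper_width: 0.0135
gripper_force: 15.0
```

Run:
```python
from h import *
st()
# circle rows in tool frame: tool y=-stand x, z=-up ; radius 100
n=40; a=np.linspace(0,np.pi,n+1); p=np.c_[-100*np.cos(a),-100*np.sin(a)]
d=np.diff(p,axis=0)/1000
for i in range(20): print(np.round(d[i],4).tolist())
```

```text
29.93 [684.   63.9  78.7] [179.98   0.05 -92.28] [-0.5  0.6 -1.2] 13.5 15.0
[0.0003, -0.0078]
[0.0009, -0.0078]
[0.0015, -0.0077]
[0.0021, -0.0076]
[0.0027, -0.0074]
[0.0033, -0.0071]
[0.0038, -0.0069]
[0.0044, -0.0065]
[0.0049, -0.0062]
[0.0053, -0.0058]
[0.0058, -0.0053]
[0.0062, -0.0049]
[0.0065, -0.0044]
[0.0069, -0.0038]
[0.0071, -0.0033]
[0.0074, -0.0027]
[0.0076, -0.0021]
[0.0077, -0.0015]
[0.0078, -0.0009]
[0.0078, -0.0003]
```

Call:
apply_moves([
  [0.1, 0, 0.0003, -0.0078, 0, 0, 0],
  [0.1, 0, 0.0009, -0.0078, 0, 0, 0],
  [0.1, 0, 0.0015, -0.0077, 0, 0, 0],
  [0.1, 0, 0.0021, -0.0076, 0, 0, 0],
  [0.1, 0, 0.0027, -0.0074, 0, 0, 0],
  [0.1, 0, 0, 0, 0, 0, 0],
], newtons=20)

```text
time_s: 30.43
tcp_pos: [0.6763, 0.0643, 0.1194]
eef_rot: [-179.9, 0.1, -92.3]
contact_force: [-0.8, -0.2, -3.2]
gripper_width: 0.0134
gripper_force: 20.0
```

Call:
apply_moves([
  [0.1, 0, 0.0033, -0.0071, 0, 0, 0],
  [0.1, 0, 0.0038, -0.0069, 0, 0, 0],
  [0.1, 0, 0.0044, -0.0065, 0, 0, 0],
  [0.1, 0, 0.0049, -0.0062, 0, 0, 0],
  [0.1, 0, 0.0053, -0.0058, 0, 0, 0],
  [0.1, 0, 0.0058, -0.0053, 0, 0, 0],
  [0.1, 0, 0.0062, -0.0049, 0, 0, 0],
  [0.1, 0, 0.0065, -0.0044, 0, 0, 0],
  [0.1, 0, 0.0069, -0.0038, 0, 0, 0],
  [0.1, 0, 0.0071, -0.0033, 0, 0, 0],
  [0.1, 0, 0.0074, -0.0027, 0, 0, 0],
  [0.1, 0, 0.0076, -0.0021, 0, 0, 0],
  [0.1, 0, 0.0077, -0.0015, 0, 0, 0],
  [0.1, 0, 0.0078, -0.0009, 0, 0, 0],
  [0.1, 0, 0.0078, -0.0003, 0, 0, 0],
  [0.1, 0, 0, 0, 0, 0, 0],
])

```text
time_s: 31.77
tcp_pos: [0.585, 0.0682, 0.1825]
eef_rot: [-179.7, 0.1, -92.2]
contact_force: [0.6, 0.7, 10.0]
gripper_width: 0.0134
gripper_force: 20.0
```

Call:
apply_moves([
  [0.1, 0, 0.0078, 0.0003, 0, 0, 0],
  [0.1, 0, 0.0078, 0.0009, 0, 0, 0],
  [0.1, 0, 0.0077, 0.0015, 0, 0, 0],
  [0.1, 0, 0.0076, 0.0021, 0, 0, 0],
  [0.1, 0, 0.0074, 0.0027, 0, 0, 0],
  [0.1, 0, 0.0071, 0.0033, 0, 0, 0],
  [0.1, 0, 0.0069, 0.0038, 0, 0, 0],
  [0.1, 0, 0.0065, 0.0044, 0, 0, 0],
  [0.1, 0, 0, 0, 0, 0, 0],
  [0.1, 0, 0, 0, 0, 0, 0],
])

```text
time_s: 32.6
tcp_pos: [0.5238, 0.0706, 0.1588]
eef_rot: [179.9, 0.1, -92.3]
contact_force: [-1.9, 5.5, 3.0]
gripper_width: 0.0135
gripper_force: 20.0
```

Call:
apply_moves([
  [0.1, 0, 0.0062, 0.0049, 0, 0, 0],
  [0.1, 0, 0.0058, 0.0053, 0, 0, 0],
  [0.1, 0, 0.0053, 0.0058, 0, 0, 0],
  [0.1, 0, 0.0049, 0.0062, 0, 0, 0],
  [0.1, 0, 0.0044, 0.0065, 0, 0, 0],
  [0.1, 0, 0.0038, 0.0069, 0, 0, 0],
  [0.1, 0, 0.0033, 0.0071, 0, 0, 0],
  [0.1, 0, 0.0027, 0.0074, 0, 0, 0],
  [0.1, 0, 0.0021, 0.0076, 0, 0, 0],
  [0.1, 0, 0.0015, 0.0077, 0, 0, 0],
  [0.1, 0, 0.0009, 0.0078, 0, 0, 0],
  [0.1, 0, 0.0003, 0.0076, 0, 0, 0],
  [0.1, 0, 0, 0, 0, 0, 0],
  [0.1, 0, 0, 0, 0, 0, 0],
])

```text
time_s: 33.77
tcp_pos: [0.4841, 0.0717, 0.078]
eef_rot: [179.9, 0.0, -92.3]
contact_force: [1.9, 4.1, -1.2]
gripper_width: 0.0132
gripper_force: 20.0
```

Call:
apply_moves([
  [0.1, 0, 0, 0.002, 0, 0, 0],
  [0.1, 0, 0, 0, 0, 0, 0],
  [0.4, 0, 0, 0, 0, 0, 0],
  [0.4, 0, 0, 0, 0, 0, 0],
  [0.4, 0, 0, 0, 0, 0, 0],
  [0.4, 0, 0, 0, 0, 0, 0],
  [0.4, 0, 0, -0.02, 0, 0, 0],
  [0.4, 0, 0, -0.03, 0, 0, 0],
  [0.4, 0, 0, -0.035, 0, 0, 0],
  [0.4, 0, 0, -0.035, 0, 0, 0],
  [0.4, 0, 0, -0.015, 0, 0, 0],
  [0.4, 0, -0.03, 0, 0, 0, 0],
  [0.4, 0, -0.03, 0, 0, 0, 0],
  [0.4, 0, -0.03, 0, 0, 0, 0],
  [0.4, 0, -0.009, 0, 0, 0, 0],
  [0.4, 0, 0, 0, 0, 0, 0],
  [0.4, 0, 0, 0, 0, 0, 0],
])

```text
time_s: 35.18
tcp_pos: [0.5826, 0.0674, 0.211]
eef_rot: [179.9, 0.0, -92.3]
contact_force: [-0.9, -0.3, -0.3]
gripper_width: 0.035
gripper_force: 0.0
```

Run:
```python
from h import *
c,w=look([(560,610,-20,150,110,126),(440,520,0,120,60,90)],"w14")
x,y,z=w[...,0],w[...,1],w[...,2]
m=(z>.11)&(z<.126)&(x>.56)&(x<.61);print("keel",np.percentile(y[m],[0,100]),np.median(z[m]))
m=(z>.084)&(z<.094)&(x>.565)&(x<.6);print("upper back",np.percentile(y[m],[0,1,100]))
m=(z>.06)&(z<.075)&(x>.565)&(x<.6)&(y<0);print("lower",m.sum(),np.percentile(y[m],[0,1]))
m=(x>.46)&(x<.495)&(z>.05)&(z<.09)&(abs(y-.07)<.03);print("bar",np.percentile(x[m],[1,99]),np.percentile(z[m],[50,99]))
```

```text
35.18 [582.6  67.4 211. ] [179.88   0.01 -92.34] [-0.9 -0.3 -0.3] 35.0 0.0
(array([587.4,  75.8, 114.5,  18.3,  87.5]), 3296) z 120.8
(array([498.4,  65. , 108.9,  44.3,  89. ]), 2053) z 76.7
keel [0.0183884  0.18823068] 0.12079991956617428
upper back [-0.02338443 -0.02204635  0.18460564]Traceback (most recent call last):
  File "<stdin>", line 6, in <module>
    return _quantile_unchecked(
        a, q, axis, out, overwrite_input, method, keepdims, weights)
    return _ureduce(a,
                    func=_quantile_ureduce_func,
    ...<5 lines>...
                    overwrite_input=overwrite_input,
                    method=method)
    r = func(a, **kwargs)
    result = _quantile(arr,
                       quantiles=q,
    ...<2 lines>...
                       out=out,
                       weights=wgt)
    slices_having_nans = np.isnan(arr[-1, ...])
                                  ~~~^^^^^^^^^
IndexError: index -1 is out of bounds for axis 0 with size 0
```

View pics/w14.png

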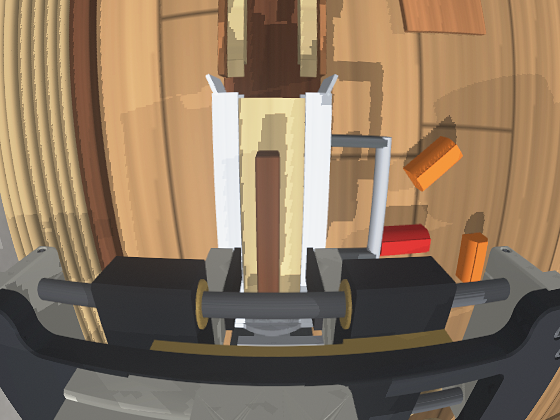

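The bar is now on the -x side at (383,195). The tray pair sits in the drum with the upper keel at (268,150..290), and the deck is clear.

Run:
```python
from h import *
c=capture("wrist"); w=wworld(c); x,y,z=w[...,0],w[...,1],w[...,2]
m=(z>.113)&(z<.126)&(x>.56)&(x<.61)&(y<.1); f=strip(w,m,lo=.025,hi=.06,step=.005); print(f,np.polyval(f[0],.078))
m=(x>.46)&(x<.52)&(z>.05)&(z<.09)&(abs(y-.07)<.03);print("bar",np.percentile(x[m],[1,99]),np.percentile(z[m],[50,99]))
plan((np.polyval(f[0],.078)*1000,78,121,-92.25))
```

```text
(array([0.04596774, 0.58409256]), np.float64(0.01784833021654042), np.float64(1.8972192297152882e-05)) 0.5876780403212735
bar [0.47803332 0.49189043] [0.07637875 0.07862333]
3 x [-0.0035, -0.0017, 0.0303, 0.0002, 0.0001, -0.0001]
```

Call:
apply_moves([
  [0.4, -0.0035, -0.0017, 0.03, 0, 0, 0],
  [0.4, -0.0035, -0.0017, 0.03, 0, 0, 0],
  [0.4, -0.0035, -0.0016, 0.02, 0, 0, 0.001],
  [0.4, 0, 0, 0.0095, 0, 0, 0],
  [0.4, 0, 0, 0, 0, 0, 0],
  [0.4, 0, 0, 0, 0, 0, 0],
  [0.1, 0, 0, 0, 0, 0, 0],
  [0.1, 0, 0, 0, 0, 0, 0],
  [0.1, 0, 0, 0, 0, 0, 0],
  [0.1, 0, 0, 0, 0, 0, 0],
  [0.1, 0, 0, 0, 0, 0, 0],
  [0.1, 0, 0, 0, 0, 0, 0],
], newtons=35)

```text
time_s: 36.28
tcp_pos: [0.5883, 0.0783, 0.1239]
eef_rot: [-180.0, 0.1, -92.4]
contact_force: [-4.8, 1.7, 7.6]
gripper_width: 0.0179
gripper_force: 35.0
```

Call:
apply_moves([
  [0.1, 0, 0, 0, 0, 0, 0],
  [0.1, 0, 0, 0, 0, 0, 0],
  [0.1, 0, 0, 0, 0, 0, 0],
])

```text
time_s: 36.53
tcp_pos: [0.5883, 0.0782, 0.1238]
eef_rot: [-180.0, 0.1, -92.4]
contact_force: [-5.0, 1.2, 6.6]
gripper_width: 0.0176
gripper_force: 35.0
```

Call:
apply_moves([
  [0.1, 0, 0.002, -0.002, 0, 0, 0],
  [0.1, 0.006, 0.0003, 0, 0, 0, 0],
  [0.1, 0.01, 0.0003, 0, 0, 0, 0],
  [0.1, 0.012, 0.0003, 0, 0, 0, 0],
  [0.1, 0.012, 0.0003, 0, 0, 0, 0],
  [0.1, 0.012, 0.0003, 0, 0, 0, 0],
  [0.1, 0.012, 0.0003, 0, 0, 0, 0],
  [0.1, 0.012, 0.0003, 0, 0, 0, 0],
  [0.1, 0, 0, 0, 0, 0, 0],
])

```text
time_s: 37.28
tcp_pos: [0.5813, -0.0001, 0.1249]
eef_rot: [-180.0, 0.0, -92.5]
contact_force: [1.7, -1.4, 1.1]
gripper_width: 0.0175
gripper_force: 34.9
```

Call:
apply_moves([
  [0.1, 0.01, 0, 0.0005, 0, 0, 0],
  [0.1, 0.012, 0, 0, 0, 0, 0],
  [0.1, 0.012, 0, 0, 0, 0, 0],
  [0.1, 0.012, 0, 0, 0, 0, 0],
  [0.1, 0.012, 0, 0, 0, 0, 0],
  [0.1, 0.012, 0, 0, 0, 0, 0],
  [0.1, 0.01, 0, 0, 0, 0, 0],
  [0.1, 0, 0, 0, 0, 0, 0],
])

```text
time_s: 37.95
tcp_pos: [0.5789, -0.079, 0.1249]
eef_rot: [-179.9, 0.0, -92.4]
contact_force: [0.4, -1.7, 4.6]
gripper_width: 0.0179
gripper_force: 34.9
```

```bash
cat >> h.py <<'E'
def edges():
    c,w=look([]); x,y,z=w[...,0],w[...,1],w[...,2]; k=(x>.55)&(x<.6)&(y>-.3)&(y<.06)
    for n,a,b in(("back",.086,.098),("rim/stop",.062,.074)):
        m=k&(z>a)&(z<b); print(n,m.sum(),np.round(np.percentile(y[m],[0,2,50])*1000,1) if m.any() else 0,np.round(np.median(z[m])*1000,1))
    m=(z>.086)&(z<.098)&(x>.52)&(x<.64)&(y<-.08); 
    if m.sum()>100: f=strip(w,m,lo=y[m].min()+.01,hi=-.1); print("mid",f,np.polyval(f[0],-.142))
    return c,w
E
python3 -c "from h import *; edges()"
```

```text
37.95 [578.9 -79.  124.9] [-179.87    0.03  -92.41] [ 0.4 -1.7  4.6] 17.9 34.9
back 12827 [-181.4 -179.  -144.3] 92.1
rim/stop 0 0 nan
mid (array([0.04160374, 0.58248851]), np.float64(0.07644180893460695), np.float64(4.022256275545863e-05)) 0.5765807813857715
  return _methods._mean(a, axis=axis, dtype=dtype,
  ret = ret.dtype.type(ret / rcount)
```

Call:
apply_moves([
  [0.1, 0.01, 0.0008, 0, 0, 0, 0],
  [0.1, 0.012, 0, 0, 0, 0, 0],
  [0.1, 0.012, 0, 0, 0, 0, 0],
  [0.1, 0.012, 0, 0, 0, 0, 0],
  [0.1, 0.01, 0, 0, 0, 0, 0],
  [0.1, 0.006, 0, 0, 0, 0, 0],
  [0.1, 0.003, 0, 0, 0, 0, 0],
  [0.1, 0.002, 0, 0, 0, 0, 0],
  [0.1, 0, 0, 0, 0, 0, 0],
  [0.1, 0, 0, 0, 0, 0, 0],
])

```text
time_s: 38.83
tcp_pos: [0.5755, -0.144, 0.1249]
eef_rot: [-179.9, 0.1, -92.3]
contact_force: [0.0, 3.0, 6.3]
gripper_width: 0.0179
gripper_force: 35.0
```

```bash
python3 -W ignore - <<'E'
from h import *
c,w=edges(); x,y,z=w[...,0],w[...,1],w[...,2]
m=(x>.54)&(x<.6)&(y<-.235)&(y>-.28)&(z>.045); h,e=np.histogram(y[m],20); 
for i in range(20):
    q=m&(y>=e[i])&(y<e[i+1]); print(np.round(e[i]*1000,1),q.sum(),np.round(np.median(z[q])*1000,1))
E
```

```text
38.83 [ 575.5 -144.   124.9] [-179.87    0.06  -92.35] [0.  3.  6.3] 17.9 35.0
back 12795 [-246.  -243.6 -209. ] 91.9
rim/stop 753 [-258.5 -258.2 -254.1] 62.8
mid (array([0.03906353, 0.58146053]), np.float64(0.0763151191823841), np.float64(7.8566390401293e-05)) 0.5759135070812058
-258.5 74 62.4
-257.3 165 62.5
-256.2 178 62.5
-255.0 179 62.6
-253.8 183 62.5
-252.6 184 62.6
-251.5 250 61.9
-250.3 195 59.2
-249.1 41 59.1
-247.9 0 nan
-246.8 15 91.6
-245.6 105 91.9
-244.4 242 92.0
-243.2 247 91.9
-242.1 241 92.0
-240.9 261 92.0
-239.7 258 92.1
-238.5 244 92.0
-237.4 248 92.0
-236.2 248 92.1
```

Call:
apply_moves([
  [0.1, 0.002, 0.0005, 0, 0, 0, 0],
  [0.1, 0.002, 0, 0, 0, 0, 0],
  [0.1, 0, 0, 0, 0, 0, 0],
  [0.1, 0, 0, 0, 0, 0, 0],
  [0.1, -0.003, 0, 0, 0, 0, 0],
  [0.1, -0.002, 0, 0, 0, 0, 0],
  [0.1, 0, 0, 0, 0, 0, 0],
  [0.1, 0, 0, 0, 0, 0, 0],
])

```text
time_s: 39.55
tcp_pos: [0.5748, -0.1438, 0.1248]
eef_rot: [-179.9, -0.0, -92.4]
contact_force: [-0.1, -1.4, 6.2]
gripper_width: 0.0177
gripper_force: 35.0
```

```bash
python3 -W ignore - <<'E'
from h import *
edges()
E
```

```text
39.55 [ 574.8 -143.8  124.8] [-179.9    -0.01  -92.35] [-0.1 -1.4  6.2] 17.7 35.0
back 12795 [-246.2 -243.5 -208.8] 91.9
rim/stop 763 [-258.5 -257.9 -254.1] 62.7
mid (array([0.04204772, 0.58104019]), np.float64(0.0764563298712706), np.float64(0.0001304006476491415)) 0.5750694177492641
```

Call:
apply_moves([
  [0.1, -0.002, 0, 0, 0, 0, 0],
  [0.1, 0, 0, 0, 0, 0, 0],
  [0.1, 0, 0, -0.005, 0, 0, 0],
  [0.1, 0, 0, -0.005, 0, 0, 0],
  [0.1, 0, 0, -0.005, 0, 0, 0],
  [0.1, 0, 0, -0.01, 0, 0, 0],
  [0.1, 0, 0, -0.02, 0, 0, 0],
  [0.1, 0, 0, -0.03, 0, 0, 0],
  [0.1, 0, 0, -0.03, 0, 0, 0],
  [0.1, 0, 0, 0, 0, 0, 0],
])

```text
time_s: 40.43
tcp_pos: [0.5769, -0.142, 0.2362]
eef_rot: [-179.4, -0.0, -92.3]
contact_force: [1.7, -0.6, -1.1]
gripper_width: 0.018
gripper_force: 34.9
```

Run:
```python
from h import *
st()
plan((389.2,-229,230,-83.8),(389.2,-229,95,-83.8))
```

```text
40.43 [ 576.9 -142.   236.2] [-179.45   -0.01  -92.31] [ 1.7 -0.6 -1.1] 18.0 34.9
6 x [0.0138, 0.0316, 0.0009, -0.001, -0.0001, -0.0158]
4 x [0.0, -0.0, 0.0338, 0.0, 0.0, -0.0]
```

Call:
apply_moves([
  [0.1, 0.0138, 0.0316, 0.0009, 0, 0, -0.0158],
  [0.1, 0.0138, 0.0316, 0.0009, 0, 0, -0.0158],
  [0.1, 0.0138, 0.0316, 0.0009, 0, 0, -0.0158],
  [0.1, 0.0138, 0.0316, 0.0009, 0, 0, -0.0158],
  [0.1, 0.0138, 0.0316, 0.0009, 0, 0, -0.0158],
  [0.1, 0.0138, 0.0316, 0.0009, 0, 0, -0.0158],
  [0.1, 0, 0, 0.03, 0, 0, 0],
  [0.1, 0, 0, 0.03, 0, 0, 0],
  [0.1, 0, 0, 0.03, 0, 0, 0],
  [0.1, 0, 0, 0.03, 0, 0, 0],
  [0.1, 0, 0, 0.015, 0, 0, 0],
  [0.1, 0, 0, 0, 0, 0, 0],
  [0.1, 0, 0, 0, 0, 0, 0],
])

```text
time_s: 41.52
tcp_pos: [0.3863, -0.228, 0.0886]
eef_rot: [179.9, 0.1, -83.8]
contact_force: [0.1, 0.3, -1.6]
gripper_width: 0.018
gripper_force: 34.9
```

Run:
```python
from h import *
c,w=look([(300,480,-370,-100,50,80)]); x,y,z=w[...,0],w[...,1],w[...,2]
m=(z>.055)&(z<.075)&(x>.33)&(x<.45)&(y<-.24);print("tray",strip(w,m,lo=-.32,hi=-.26),y[m].min())
q=np.polyfit([0,0],[0,0],0) if 0 else 0
m=(z>.008)&(z<.017)&(x>.3)&(x<.48)&(y<-.1)&(y>-.4);print("board",strip(w,m,lo=-.335,hi=-.28),np.percentile(y[m&(abs(x-.4)<.02)],[0,1]))
plan((389.2,-229.2,67.5,-83.9))
```

```text
41.52 [ 386.3 -228.    88.6] [179.93   0.06 -83.82] [ 0.1  0.3 -1.6] 18.0 34.9
(array([ 391.4, -275.9,   76.6,  107. ,    6.3]), 21260) z 55.7
tray (array([-0.11309246,  0.36013278]), np.float64(0.07702213115817183), np.float64(0.00011956965696282853)) -0.3326061445230997
board (array([-0.10534119,  0.36420543]), np.float64(0.11098266625293612), np.float64(0.00016033360114858566)) [-0.35139353 -0.35038298]
1 x [0.0013, -0.0018, 0.0219, -0.0006, 0.0002, 0.0011]
```

Call:
apply_moves([
  [0.1, 0.0014, -0.0015, 0.008, 0, 0, 0.002],
  [0.1, 0, 0, 0.006, 0, 0, 0],
  [0.1, 0, 0, 0, 0, 0, 0],
  [0.1, 0, 0, 0, 0, 0, 0],
  [0.1, 0, 0, 0, 0, 0, 0],
])

```text
time_s: 41.98
tcp_pos: [0.3884, -0.2292, 0.0747]
eef_rot: [-180.0, 0.0, -84.0]
contact_force: [0.2, 0.0, -2.8]
gripper_width: 0.0181
gripper_force: 34.9
```

Run:
```python
from h import *
c,w=look([(300,480,-370,-100,35,60)])
```

```text
41.98 [ 388.4 -229.2   74.7] [-179.96    0.04  -84.01] [ 0.2  0.  -2.8] 18.1 34.9
(array([ 393.3, -277.2,   76.8,  106.5,    6.3]), 20869) z 41.8
```

Call:
apply_moves([
  [0.1, 0, 0, 0.004, 0, 0, 0],
  [0.1, 0, 0, 0.003, 0, 0, 0],
  [0.1, 0, 0, 0.001, 0, 0, 0],
  [0.1, 0, 0, 0, 0, 0, 0],
  [0.1, 0, 0, 0, 0, 0, 0],
])

```text
time_s: 42.45
tcp_pos: [0.3881, -0.2292, 0.0672]
eef_rot: [-180.0, 0.0, -84.0]
contact_force: [-5.9, 3.8, 14.4]
gripper_width: 0.0179
gripper_force: 35.0
```

Seated (14 N). I'll release, rise, and go back over the deck to check.

Call:
apply_moves([
  [0.1, 0, 0, -0.001, 0, 0, 0],
  [0.5, 0, 0, 0, 0, 0, 0],
  [0.5, 0, 0, 0, 0, 0, 0],
  [0.5, 0, 0, 0, 0, 0, 0],
  [0.5, 0, 0, 0, 0, 0, 0],
  [0.5, 0, 0, 0, 0, 0, 0],
  [0.5, 0, 0, -0.02, 0, 0, 0],
  [0.5, 0, 0, -0.035, 0, 0, 0],
  [0.5, 0, 0, -0.035, 0, 0, 0],
  [0.5, 0, 0, -0.035, 0, 0, 0],
  [0.5, 0, 0, -0.035, 0, 0, 0],
  [0.5, -0.0138, -0.0316, 0, 0, 0, 0.0158],
  [0.5, -0.0138, -0.0316, 0, 0, 0, 0.0158],
  [0.5, -0.0138, -0.0316, 0, 0, 0, 0.0158],
  [0.5, -0.0138, -0.0316, 0, 0, 0, 0.0158],
  [0.5, -0.0138, -0.0316, -0.02, 0, 0, 0.0158],
  [0.5, -0.0138, -0.0316, -0.02, 0, 0, 0.0158],
  [0.5, 0, 0, 0, 0, 0, 0],
  [0.5, 0, 0, 0, 0, 0, 0],
  [0.5, 0, 0, 0, 0, 0, 0],
])

```text
time_s: 44.12
tcp_pos: [0.5735, -0.1384, 0.2667]
eef_rot: [179.9, 0.1, -92.5]
contact_force: [0.1, -0.0, 0.3]
gripper_width: 0.0439
gripper_force: 0.0
```

Run:
```python
from h import *
c,w=look([(300,470,-370,-60,28,40),(300,480,-370,-60,55,75)],"w15"); x,y,z=w[...,0],w[...,1],w[...,2]
hsv=cv2.cvtColor(c["frame"],cv2.COLOR_RGB2HSV)
rim=(x>.5)&(x<.66)&(z>.064)&(z<.073)&(y<-.03)&(y>-.27)&(hsv[...,0]>18)&(hsv[...,0]<30)&(hsv[...,1]<140)
print("rim",rect(w,rim),strip(w,rim,lo=-.22,hi=-.06))
m=(x>.5)&(x<.66)&(z>.076)&(z<.1)&(y<-.035)&(y>-.27)
n,l,s,_=cv2.connectedComponentsWithStats(m.astype(np.uint8))
for i in range(1,n):
    if s[i,4]>80: print("blank",rect(w,l==i),np.median(z[l==i]))
```

```text
44.12 [ 573.5 -138.4  266.7] [179.93   0.07 -92.53] [ 0.1 -0.   0.3] 43.9 0.0
(array([ 388.4, -228.8,   77.6,  204.9,    6. ]), 6892) z 34.7
(array([ 388.9, -228.6,   19.7,  119.5,    6. ]), 1705) z 64.4
rim (array([ 577. , -139.5,  204.1,   77. ,   87.7]), 2931) (array([0.03879714, 0.58232595]), np.float64(0.07592772722864605), np.float64(0.0002284799610403377))
blank (array([ 572.6, -221.5,   29.9,   61.9,   88. ]), 1925) 0.08395440820878408
blank (array([ 575.7, -141.7,   30.6,   62.1,   87.6]), 1829) 0.08387104499744807
blank (array([ 577.4, -102.1,   30.2,   62. ,   87.6]), 1663) 0.08376322530999447
blank (array([578.9, -62.3,  32.1,  62.6,  87.4]), 1523) 0.08354805361574907
```

View pics/w15.png

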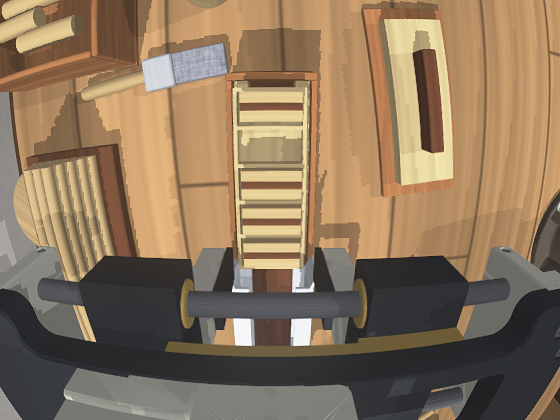

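All four blanks lie flat side up with their grooves showing, at (272,95), (272,180), (272,215) and (270,250). The emptied tray is centred on the board at (430,100). The deck tray is about 2.6 mm short of its old place, so I'll nudge it from inside its empty pocket.

Run:
```python
from h import *
plan((575.4,-178.5,140,-92.25),(575.4,-178.5,80,-92.25))
```

```text
4 x [0.0099, -0.0011, 0.0317, 0.0002, 0.0002, -0.0008]
2 x [0.0, -0.0, 0.03, 0.0, -0.0, 0.0]
```

Call:
apply_moves([
  [0, 0.0099, -0.0008, 0.0317, 0, 0, -0.0008],
  [0, 0.0099, -0.0008, 0.0317, 0, 0, -0.0008],
  [0, 0.0099, -0.0008, 0.0317, 0, 0, -0.0008],
  [0, 0.0099, -0.0008, 0.025, 0, 0, -0.0008],
  [0, 0, 0, 0, 0, 0, 0],
  [0, 0, 0, 0, 0, 0, 0],
  [0, 0, 0, 0, 0, 0, 0],
])

```text
time_s: 44.75
tcp_pos: [0.5757, -0.1786, 0.1487]
eef_rot: [-179.9, 0.0, -92.3]
contact_force: [0.1, -0.4, 1.3]
gripper_width: 0.0033
gripper_force: 0.0
```

Call:
apply_moves([
  [0, 0, 0, 0.03, 0, 0, 0],
  [0, 0, 0, 0.025, 0, 0, 0],
  [0, 0, 0, 0.014, 0, 0, 0],
  [0, 0, 0, 0, 0, 0, 0],
  [0, 0.004, 0, 0, 0, 0, 0],
  [0, 0.003, 0, 0, 0, 0, 0],
  [0, 0.002, 0, 0, 0, 0, 0],
  [0, 0.001, 0, 0, 0, 0, 0],
  [0, 0.001, 0, 0, 0, 0, 0],
  [0, 0, 0, 0, 0, 0, 0],
  [0, 0, 0, 0, 0, 0, 0],
])

```text
time_s: 45.67
tcp_pos: [0.5755, -0.1892, 0.0789]
eef_rot: [-179.9, 0.1, -92.3]
contact_force: [0.9, 2.0, 0.6]
gripper_width: 0.0005
gripper_force: 1.1
```

Call:
apply_moves([
  [0, 0.001, 0, 0, 0, 0, 0],
  [0, 0.0008, 0, 0, 0, 0, 0],
  [0, 0, 0, 0, 0, 0, 0],
  [0, 0, 0, 0, 0, 0, 0],
  [0, -0.005, 0, 0, 0, 0, 0],
  [0, -0.004, 0, 0, 0, 0, 0],
  [0, 0, 0, -0.02, 0, 0, 0],
  [0, 0, 0, -0.035, 0, 0, 0],
  [0, 0, 0, -0.035, 0, 0, 0],
  [0, 0, 0, -0.035, 0, 0, 0],
  [0, 0, 0, -0.035, 0, 0, 0],
  [0, -0.035, 0, -0.02, 0, 0, 0],
  [0, 0, 0, 0, 0, 0, 0],
  [0, 0, 0, 0, 0, 0, 0],
])

```text
time_s: 46.83
tcp_pos: [0.5769, -0.146, 0.2597]
eef_rot: [-179.9, 0.1, -92.2]
contact_force: [-0.3, 0.6, -0.9]
gripper_width: 0.0003
gripper_force: 0.0
```

Run:
```python
from h import *
c,w=look([(300,470,-370,-60,28,40)],"w16"); x,y,z=w[...,0],w[...,1],w[...,2]
hsv=cv2.cvtColor(c["frame"],cv2.COLOR_RGB2HSV)
rim=(x>.5)&(x<.66)&(z>.064)&(z<.073)&(y<-.03)&(y>-.27)&(hsv[...,0]>18)&(hsv[...,0]<30)&(hsv[...,1]<140)
print("rim",rect(w,rim))
m=(x>.5)&(x<.66)&(z>.076)&(z<.1)&(y<-.035)&(y>-.27)
n,l,s,_=cv2.connectedComponentsWithStats(m.astype(np.uint8))
for i in range(1,n):
    if s[i,4]>80: print("blank",rect(w,l==i),np.median(z[l==i]))
c=capture("top"); w=world(c); z=w[...,2]
m=np.zeros(z.shape,bool); m[170:220,185:225]=1; print("pin",rect(w,m&(z>.165)&(z<.25)),z[m&(z<.25)].max())
```

```text
46.83 [ 576.9 -146.   259.7] [-179.85    0.07  -92.16] [-0.3  0.6 -0.9] 0.3 0.0
(array([ 388.5, -228.4,   78. ,  205. ,    5.9]), 6980) z 34.7
rim (array([ 576. , -145.2,  203. ,   76.6,   87.7]), 2729)
blank (array([ 571.5, -227. ,   29.9,   62.6,   86.8]), 1975) 0.08396011350555405
blank (array([ 574.9, -147.1,   30.9,   62.4,   87.3]), 1876) 0.0838602547247779
blank (array([ 576.6, -107. ,   31.2,   62.4,   87.6]), 1751) 0.08377722216628469
blank (array([578.4, -68.2,  31. ,  62. ,  87.3]), 265) 0.08159702932963642
pin (array([532.7, 199.3,  19.4,  18.8,  37.7]), 38) 0.19039373723569186
```

Run:
```python
from h import *
plan((574.6,-185,140,-92.25),(574.6,-185,79,-92.25))
```

```text
4 x [0.0095, -0.0001, 0.0293, 0.0003, 0.0002, 0.0001]
2 x [0.0, 0.0, 0.0305, 0.0, -0.0, 0.0]
```

Call:
apply_moves([
  [0, 0.0095, 0.0002, 0.0293, 0, 0, 0],
  [0, 0.0095, 0.0002, 0.0293, 0, 0, 0],
  [0, 0.0095, 0.0002, 0.0293, 0, 0, 0],
  [0, 0.0095, 0.0002, 0.0293, 0, 0, 0],
  [0, 0, 0, 0, 0, 0, 0],
  [0, 0, 0, 0.03, 0, 0, 0],
  [0, 0, 0, 0.021, 0, 0, 0],
  [0, 0, 0, 0.01, 0, 0, 0],
  [0, 0, 0, 0, 0, 0, 0],
  [0, 0, 0, 0, 0, 0, 0],
  [0, 0, 0, 0, 0, 0, 0],
])

```text
time_s: 47.85
tcp_pos: [0.5754, -0.1851, 0.0817]
eef_rot: [-179.9, 0.0, -92.2]
contact_force: [-0.7, 0.4, -0.1]
gripper_width: -0.0001
gripper_force: 0.0
```

Call:
apply_moves([
  [0, -0.003, 0, 0.001, 0, 0, 0],
  [0, -0.003, 0, 0, 0, 0, 0],
  [0, -0.0015, 0, 0, 0, 0, 0],
  [0, 0, 0, 0, 0, 0, 0],
  [0, 0, 0, 0, 0, 0, 0],
  [0, 0, 0, 0, 0, 0, 0],
])

```text
time_s: 48.35
tcp_pos: [0.5748, -0.1773, 0.0794]
eef_rot: [-180.0, 0.1, -92.2]
contact_force: [0.1, 1.2, -0.6]
gripper_width: 0.0003
gripper_force: 0.0
```

Call:
apply_moves([
  [0, -0.001, 0, 0, 0, 0, 0],
  [0, 0, 0, 0, 0, 0, 0],
  [0, 0, 0, 0, 0, 0, 0],
  [0, 0.005, 0, 0, 0, 0, 0],
  [0, 0.003, 0, 0, 0, 0, 0],
  [0, 0, 0, -0.02, 0, 0, 0],
  [0, 0, 0, -0.035, 0, 0, 0],
  [0, 0, 0, -0.035, 0, 0, 0],
  [0, 0, 0, -0.035, 0, 0, 0],
  [0, 0, 0, -0.035, 0, 0, 0],
  [0, -0.035, 0, -0.02, 0, 0, 0],
  [0, 0, 0, 0, 0, 0, 0],
  [0, 0, 0, 0, 0, 0, 0],
])

```text
time_s: 49.43
tcp_pos: [0.5763, -0.1489, 0.2608]
eef_rot: [-179.8, 0.1, -92.2]
contact_force: [0.2, -0.2, -1.2]
gripper_width: 0.0003
gripper_force: 0.0
```

Run:
```python
from h import *
c,w=look([],"w17"); x,y,z=w[...,0],w[...,1],w[...,2]
hsv=cv2.cvtColor(c["frame"],cv2.COLOR_RGB2HSV)
rim=(x>.5)&(x<.66)&(z>.064)&(z<.073)&(y<-.03)&(y>-.27)&(hsv[...,0]>18)&(hsv[...,0]<30)&(hsv[...,1]<140)
print("rim",rect(w,rim))
m=(x>.5)&(x<.66)&(z>.076)&(z<.1)&(y<-.035)&(y>-.27)
n,l,s,_=cv2.connectedComponentsWithStats(m.astype(np.uint8))
for i in range(1,n):
    if s[i,4]>80: print("blank",rect(w,l==i),np.median(z[l==i]))
```

```text
49.43 [ 576.3 -148.9  260.8] [-179.8     0.09  -92.17] [ 0.2 -0.2 -1.2] 0.3 0.0
rim (array([ 575.8, -154.8,  183.3,   76.5,   87.8]), 2719)
blank (array([ 571.5, -226.8,   29.8,   62.4,   86.9]), 1976) 0.08391320878578509
blank (array([ 574.9, -146.4,   30.8,   62.4,   87.5]), 1848) 0.08385058898623979
blank (array([ 576.7, -106.5,   30.9,   62.4,   87.4]), 1690) 0.08374518199542508
```

Run:
```python
from h import *
plan((575,-183,140,-92.25),(575,-183,80,-92.25))
```

```text
4 x [0.0084, -0.0002, 0.0298, -0.0001, 0.0002, 0.0001]
2 x [0.0, 0.0, 0.03, 0.0, -0.0, 0.0]
```

Call:
apply_moves([
  [0, 0.0084, 0, 0.0298, 0, 0, 0],
  [0, 0.0084, 0, 0.0298, 0, 0, 0],
  [0, 0.0084, 0, 0.0298, 0, 0, 0],
  [0, 0.0084, 0, 0.0298, 0, 0, 0],
  [0, 0, 0, 0, 0, 0, 0],
  [0, 0, 0, 0.03, 0, 0, 0],
  [0, 0, 0, 0.022, 0, 0, 0],
  [0, 0, 0, 0.01, 0, 0, 0],
  [0, 0, 0, 0, 0, 0, 0],
  [0, -0.003, 0, 0, 0, 0, 0],
  [0, -0.003, 0, 0, 0, 0, 0],
  [0, -0.002, 0, 0, 0, 0, 0],
  [0, 0, 0, 0, 0, 0, 0],
  [0, 0, 0, 0, 0, 0, 0],
  [0, 0, 0, 0, 0, 0, 0],
])

```text
time_s: 50.73
tcp_pos: [0.5751, -0.1749, 0.0787]
eef_rot: [-179.9, 0.1, -92.2]
contact_force: [-0.0, 0.2, 0.0]
gripper_width: 0.0007
gripper_force: 0.0
```

Call:
apply_moves([
  [0, -0.001, 0, 0, 0, 0, 0],
  [0, 0, 0, 0, 0, 0, 0],
  [0, 0, 0, 0, 0, 0, 0],
  [0, 0.005, 0, 0, 0, 0, 0],
  [0, 0.003, 0, 0, 0, 0, 0],
  [0, 0, 0, -0.02, 0, 0, 0],
  [0, 0, 0, -0.035, 0, 0, 0],
  [0, 0, 0, -0.035, 0, 0, 0],
  [0, 0, 0, -0.035, 0, 0, 0],
  [0, 0, 0, -0.035, 0, 0, 0],
  [0, -0.035, 0, -0.02, 0, 0, 0],
  [0, 0, 0, -0.03, 0, 0, 0],
  [0, 0, 0, -0.03, 0, 0, 0],
  [0, 0, 0, 0, 0, 0, 0],
  [0, 0, 0, 0, 0, 0, 0],
])

```text
time_s: 51.98
tcp_pos: [0.5765, -0.1473, 0.32]
eef_rot: [-179.8, 0.1, -92.2]
contact_force: [-0.3, 0.4, -2.0]
gripper_width: 0.0002
gripper_force: 0.0
```

Run:
```python
from h import *
c,w=look([],"w18"); x,y,z=w[...,0],w[...,1],w[...,2]
hsv=cv2.cvtColor(c["frame"],cv2.COLOR_RGB2HSV)
rim=(x>.5)&(x<.66)&(z>.064)&(z<.073)&(y<-.03)&(y>-.27)&(hsv[...,0]>18)&(hsv[...,0]<30)&(hsv[...,1]<140)
print("rim",rect(w,rim))
m=(x>.5)&(x<.66)&(z>.076)&(z<.1)&(y<-.035)&(y>-.27)
n,l,s,_=cv2.connectedComponentsWithStats(m.astype(np.uint8))
for i in range(1,n):
    if s[i,4]>80: print("blank",rect(w,l==i),np.median(z[l==i]))
c=capture("scene"); save(c,"scene2",(180,130,460,340),2.8)
```

```text
51.98 [ 576.5 -147.3  320. ] [-179.76    0.08  -92.25] [-0.3  0.4 -2. ] 0.2 0.0
rim (array([ 576. , -142.5,  202.3,   76.5,   87.8]), 2069)
blank (array([ 571.6, -223.8,   29.2,   62. ,   87.9]), 1381) 0.08393092983324962
blank (array([ 574.7, -144.4,   30.5,   62. ,   87.7]), 1364) 0.08384551002332657
blank (array([ 576.2, -104.4,   30.4,   61.7,   88.1]), 1264) 0.08377748717446357
blank (array([578.2, -65.4,  28.7,  62.4,  87.7]), 983) 0.0835820135163014
```

View pics/scene2.png

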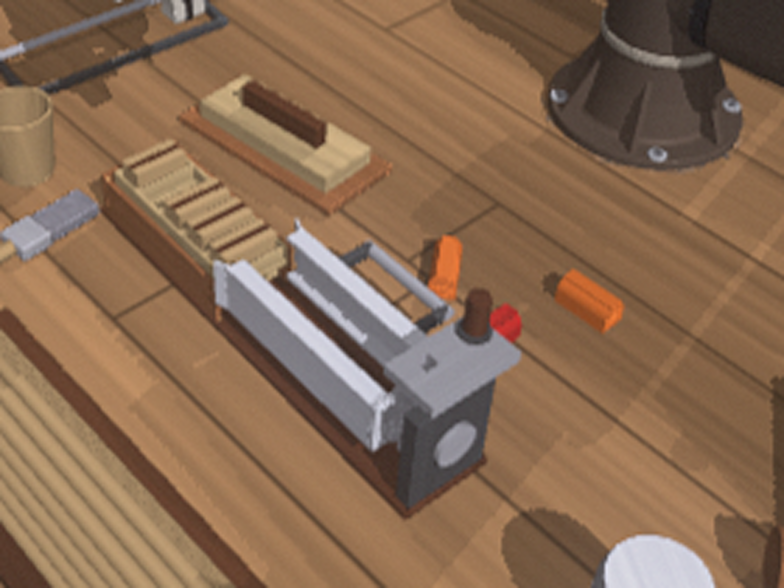

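The deck tray is now within about 1 mm of its old place, with all four blanks flat side up. The pin hangs in the notch at (478,315), the drum is over at its other stop, and the emptied tray is on the board at (285,130). Handing in.

```bash
python3 -c "
from plant import *
print(close_job())"
```

```text
the job is handed in; nothing more can be done
None
```

The job is done and handed in at about 52 s of robot time: all four blanks lie flat side up in the tray on the deck, the emptied tray is face-down in the middle of the board, the pin hangs by its collar in the notch, and the drum is at its other stop.

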